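# Load the rattling grinding jar into the mill and screw the clamp down

## Task

One of the three closed grinding jars on the tray has the loose grinding ball in it: shake them to find the one that rattles, lay it in the mill's channel and slide it fully home against the backstop under the raised clamp, then screw the blue knob clockwise all the way down to its stop so that the pad presses on the jar. Leave the two silent jars lying on the tray, do not disturb the bottles and the tip box, and let go of everything at the end.

Things in the scene. Friction and masses are not known exactly. Their poses are not given: they have to be found in the camera images.
- mill: White mill clamp station, fixed; place and yaw vary. Origin on the bench under the knob's vertical axis. A column (x = 30 to 90 mm, 90 wide, 118 high) is the backstop, face at x = 30; from it an arm 50 wide overhangs to x = -35, underside 98 mm, top 118 mm up. A housing behind (170 wide, 85 high) ends at x = 180.
- channel_mouth (a point): Open end of the mill's channel, centre of the bed's edge, on the bed's top 14 mm above the bench, at x = -170 mm, y = 0 of the mill; axes as the mill's (x runs into the channel, towards the backstop 200 mm away). Grey guides on both sides: inner faces 60 mm apart, 15 mm thick, tops 12 mm above the bed.
- jar_home (a point): Where the underside's centre of a jar that is fully home lies: on the bed, x = -25 mm, y = 0 of the mill (14 mm above the bench); axes as the mill's. The jar lies along x, either way round, its near end face then 55 mm towards the mouth. A jar laid down 90 mm short of it is clear of the arm and can be pushed in by its near end face; it slides with friction.
- clamp_knob (a joint): Angle of the blue knob (rad): 0 fully raised, 4.0 at the lower stop; grows as the knob is turned clockwise seen from above. Knob and stem sink 6 mm per rad as it turns (24 mm in all), so a hand that holds the knob must follow. Starts between 0.1 and 1.2. Friction about 0.13 N m; it stays where it is left.
- knob_grip (a point): Point on the knob's vertical axis, 22 mm above the knob's underside and 18 mm below its top: the place to grip. The knob is an upright blue fluted cylinder, 48 mm diameter (51 over the flutes) and 40 mm high, gripped across at any yaw. This point is 170 mm above the bench at joint 0 and 146 mm at joint 4; at joint 4 its underside is 6 mm above the arm's top.
- clamp_pad: Black round rubber pressure pad under the stem, 34 mm diameter, 8 mm thick, origin at the centre of its underside, on the knob's axis: 81 mm above the bench at joint 0, 57 mm at joint 4 if nothing is below it. It is sprung (about 1.2 N per mm, 2.4 N preload, 12 mm of give): a jar on the bed has its top 64 mm up, so the pad touches it at joint 2.8 and presses with about 10 N when the knob is at its stop.
- tray: Grey shallow tray, 290 mm (x) by 150 mm (y), floor 4 mm thick, rim 12 mm high and 4 mm thick, fixed for the run (place and yaw vary); origin at the centre of its underside. The three jars start on it.
- tray_in (a point): Centre of the tray's inner floor, 4 mm above the bench. One jar of the three holds a loose steel ball (30 mm, 0.11 kg) that rolls about 68 mm along the jar's length; which one changes every time and nothing outside shows it. Shaking or tilting a lifted jar tells: knocks on the wrist force, or the weight shifting along the jar (moment about the grip changes by about 0.07 N m from end to end).
- jar_1: One of three look-alike closed jars: bright steel rectangular canister, dark blue end caps, 110 mm long (own x), 50 wide (y), 50 high (z); origin at the centre of its underside. Lies flat on the tray, long axis along the tray's y to 0.12 rad; centres 92 mm apart along the tray's x (gaps about 40 mm), in random order. Each 0.2 to 0.35 kg, varying, so weighing does not tell; lids do not open.
- jar_2: Looks as jar_1; all that is said of jar_1 holds for any of the three.
- jar_3: Looks as jar_1; all that is said of jar_1 holds for any of the three.
- tall_bottle: Bystander: clear glass bottle with a blue cap, 64 mm diameter, 170 mm high, between the tray and the mill; origin at the centre of its underside.
- white_bottle: Bystander: white plastic bottle, 60 mm diameter, 120 mm high, on the other side of the mill; origin at the centre of its underside.
- tip_box: Bystander: orange pipette-tip box with a clear lid, 87 x 122 x 65 mm, beyond the tray; origin at the centre of its underside.
Mind the look-alikes: they are no part of the job. What is shaped like the jar_2 but yellow is not meant.

How it is judged:
On the way, in this order (a step that is already met when the one before it is completed fails the run):
1. the rattling jar lies in the channel, home against the backstop (within about 7 mm), with the knob still raised (below 2.5 rad) (((x of jar_1 in the frame of mill between -0.032 and -0.018 m and y of jar_1 in the frame of mill between -0.008 and 0.008 m and z of jar_1 in the frame of mill between 0.009 and 0.018 m and angle between the x axis of jar_1 and the x axis of mill, either way round below 0.12 rad and angle between jar_1's own z axis and vertical below 0.08 rad) or (x of jar_2 in the frame of mill between -0.032 and -0.018 m and y of jar_2 in the frame of mill between -0.008 and 0.008 m and z of jar_2 in the frame of mill between 0.009 and 0.018 m and angle between the x axis of jar_2 and the x axis of mill, either way round below 0.12 rad and angle between jar_2's own z axis and vertical below 0.08 rad) or (x of jar_3 in the frame of mill between -0.032 and -0.018 m and y of jar_3 in the frame of mill between -0.008 and 0.008 m and z of jar_3 in the frame of mill between 0.009 and 0.018 m and angle between the x axis of jar_3 and the x axis of mill, either way round below 0.12 rad and angle between jar_3's own z axis and vertical below 0.08 rad)) and x of ball_c0 in the frame of mill between -0.075 and 0.025 m and y of ball_c0 in the frame of mill between -0.03 and 0.03 m and z of ball_c0 in the frame of mill between 0.02 and 0.06 m and value of joint clamp_knob below 2.5 rad), for 0.2 s.
2. the knob is screwed down (3.7 rad or more) and the pad presses on that jar with more than 4 N (value of joint clamp_knob above 3.7 rad and (contact force between clamp_pad and jar_1 above 4 N or contact force between clamp_pad and jar_2 above 4 N or contact force between clamp_pad and jar_3 above 4 N)), for 0.2 s.
At the end, for the whole second after the job is handed in: The jar with the loose ball lies flat in the mill's channel within 7 mm of the backstop, along the channel to 0.12 rad; the knob is at 3.7 rad or more (stop at 4.0) and the sprung pad presses on that jar with more than 4 N; the two silent jars lie flat and still on the tray (value of joint clamp_knob above 3.7 rad and x of ball_c0 in the frame of mill between -0.075 and 0.025 m and y of ball_c0 in the frame of mill between -0.03 and 0.03 m and z of ball_c0 in the frame of mill between 0.02 and 0.06 m and (((x of jar_1 in the frame of mill between -0.032 and -0.018 m and y of jar_1 in the frame of mill between -0.008 and 0.008 m and z of jar_1 in the frame of mill between 0.009 and 0.018 m and angle between the x axis of jar_1 and the x axis of mill, either way round below 0.12 rad and angle between jar_1's own z axis and vertical below 0.08 rad) and contact force between clamp_pad and jar_1 above 4 N and linear speed of jar_1 below 0.02 m/s and (x of jar_2 in the frame of tray between -0.15 and 0.15 m and y of jar_2 in the frame of tray between -0.08 and 0.08 m and z of jar_2 in the frame of tray between -0.003 and 0.02 m and angle between jar_2's own z axis and vertical below 0.15 rad and linear speed of jar_2 below 0.02 m/s) and (x of jar_3 in the frame of tray between -0.15 and 0.15 m and y of jar_3 in the frame of tray between -0.08 and 0.08 m and z of jar_3 in the frame of tray between -0.003 and 0.02 m and angle between jar_3's own z axis and vertical below 0.15 rad and linear speed of jar_3 below 0.02 m/s)) or ((x of jar_2 in the frame of mill between -0.032 and -0.018 m and y of jar_2 in the frame of mill between -0.008 and 0.008 m and z of jar_2 in the frame of mill between 0.009 and 0.018 m and angle between the x axis of jar_2 and the x axis of mill, either way round below 0.12 rad and angle between jar_2's own z axis and vertical below 0.08 rad) and contact force between clamp_pad and jar_2 above 4 N and linear speed of jar_2 below 0.02 m/s and (x of jar_1 in the frame of tray between -0.15 and 0.15 m and y of jar_1 in the frame of tray between -0.08 and 0.08 m and z of jar_1 in the frame of tray between -0.003 and 0.02 m and angle between jar_1's own z axis and vertical below 0.15 rad and linear speed of jar_1 below 0.02 m/s) and (x of jar_3 in the frame of tray between -0.15 and 0.15 m and y of jar_3 in the frame of tray between -0.08 and 0.08 m and z of jar_3 in the frame of tray between -0.003 and 0.02 m and angle between jar_3's own z axis and vertical below 0.15 rad and linear speed of jar_3 below 0.02 m/s)) or ((x of jar_3 in the frame of mill between -0.032 and -0.018 m and y of jar_3 in the frame of mill between -0.008 and 0.008 m and z of jar_3 in the frame of mill between 0.009 and 0.018 m and angle between the x axis of jar_3 and the x axis of mill, either way round below 0.12 rad and angle between jar_3's own z axis and vertical below 0.08 rad) and contact force between clamp_pad and jar_3 above 4 N and linear speed of jar_3 below 0.02 m/s and (x of jar_1 in the frame of tray between -0.15 and 0.15 m and y of jar_1 in the frame of tray between -0.08 and 0.08 m and z of jar_1 in the frame of tray between -0.003 and 0.02 m and angle between jar_1's own z axis and vertical below 0.15 rad and linear speed of jar_1 below 0.02 m/s) and (x of jar_2 in the frame of tray between -0.15 and 0.15 m and y of jar_2 in the frame of tray between -0.08 and 0.08 m and z of jar_2 in the frame of tray between -0.003 and 0.02 m and angle between jar_2's own z axis and vertical below 0.15 rad and linear speed of jar_2 below 0.02 m/s)))); the robot touches nothing.
It fails at once if the tall bottle is pushed more than 25 mm or tipped over (distance of tall_bottle from where it was at the start of the episode above 0.025 m or angle between tall_bottle's own z axis and vertical above 0.3 rad).
It fails at once if the white bottle is pushed more than 25 mm or tipped over (distance of white_bottle from where it was at the start of the episode above 0.025 m or angle between white_bottle's own z axis and vertical above 0.3 rad).
It fails at once if the tip box is pushed more than 25 mm or tipped over (distance of tip_box from where it was at the start of the episode above 0.025 m or angle between tip_box's own z axis and vertical above 0.3 rad).
It also fails if it takes over 72 s, if anything falls off the work surface, if the arm or the gripper's body presses on something with over 40 N, if the wrist force passes 120 N, or if a joint passes its speed limit or range.

## Robot

A 6-joint arm with a two-finger parallel gripper is mounted at the origin on the work surface. World frame = base frame: x ahead of the robot, y to its left, z up, the work surface at z = 0. Lengths are in m, angles in rad, forces in N, time in s.
With the tool pointing down it reaches from about 0.225 to 0.875 m from the base axis. Payload 3.4 kg.
Tool frame: the origin (TCP) lies at the very end of the fingers, on their centre line; the grasp point (between the pads) lies 19 mm behind it (manip.hold_point_z is the distance from the TCP to the grasp point, in m); z points along the fingers, x is the direction in which the jaws open and shut, and the axes are right-handed (so a half turn about z gives the same grasp; the last joint's range is limited). The gripper opens to 85 mm and grips with 20 to 120 N. Pads are 22 mm wide; open, the fingers measure 114 mm over their backs; the gripper's body (76 mm by 85 mm) begins 54 mm behind the grasp point. The pads swing forward as they close: fully open they stand 13 mm farther back than shut.
Start: joints at [1.049, 0.276, 1.505, -0, 1.361, -0.121], TCP at [0.224, 0.529, 0.231] pointing down, gripper open.
Joint ranges: [-2.89, 2.89], [-0.75, 2.08], [0.22, 2.7], [-1.18, 4.32], [0.11, 2.71], [-2.7, 2.7]. Speed limits (rad/s): [2.57, 2.57, 3.14, 3.14, 3.14, 3.14].

## Interface

Orientations are given as a unit quaternion [w, x, y, z].
In Python, from rig import telemetry, cams, manip, finder gives the robot as it stands. The module is installed in compiled form; this text tells all that it offers.
- The arm moves only by the tool carry_out, never from a script. Its argument "rows" is a list that holds one entry, the list of rows, each a list of 5 numbers: the gripper's target within -1 to 1 (fully open at 1, half-way at 0, shut at -1), then the shift along the world's x, y, z in cm, then the turn about the world's z in rad. A call has 1 to 12 rows; each row shifts and turns the commanded pose from where the row before left it; what a row does not reach is not made up. A row lasts 1/10 s, in which the tool goes at most 50 mm and 8.59 degrees, less where a joint would pass 70% of its speed; a pose out of reach is approached as far as the arm can. A call with a gripper value outside its range is refused whole. The fingers move at their own pace and stop on an object; "force" is the grip in N (left out, the last holds). Time passes only in rows, so rows that do not move let the fingers close. It gives the time, the measured TCP pose, the force and the opening at its end, in the units of the state.
- telemetry.get_state(): the state, without advancing time (a new reading comes with each control period).
- cams.get_image(name): name is "side" or "top" or "wrist"; returns a dict with "image" (400x640x3 uint8, red, green, blue), "camera_matrix" (3x3 intrinsics, pixels), "eye" and "attitude" of the camera in the world. Camera axes: x right, y down, z forward; pixel columns grow to the right and rows downward; lengths in m; the calibration is good to about 2 mm. A picture is of the moment at which its call begins. There is no depth.
- manip.sign_off(): hands the job in, once; it reports no verdict.
Trained networks look in a picture, given as the dict that the camera call returned (one of the last four; its "shot" number tells which), for a name from the list of things; names that differ only in an ending like _2 or _b are one class to them, and where a whole thing is asked for, a point or a joint stands for the part that bears it (a point fixed in the world has none). Each returns a list of dicts, best first, with "confidence" (0 to 1); they miss things now and then, are a little off and sometimes report something else, mostly with a low value. They report only what shows in the picture. A call takes as long as a camera call. They do not tell look-alikes from the thing itself.
- finder.boxes_of(picture, thing): "xy" ([column, row] in pixels, amid what is visible of it).
The state is a dict: "clock": time; "qpos": joint angles; "qd": joint speeds; "effort": joint torques, N m; "position": TCP position; "ee_rot": TCP orientation; "contact_force": force on the tool from outside, world axes, zero at the start; "moment": the same for the moment, N m; "width": finger opening in m.
Only numpy, scipy, OpenCV 4.12 (cv2) and the standard library are available. Lean on these libraries where they do the work, as an engineer would, in place of code of your own. Each camera call takes 0.05 s, during which the arm holds its last target.

## Working session

There is one attempt and no reset: what is moved stays moved. The work goes in short steps, Python scripts to look and compute and a tool call to move; the robot and the scene stay as the last step left them, time stands still between calls to the robot, and variables do not carry over. Pictures are saved under pics/ and viewed, and the job is handed in when it is done.

Besides the shell and the picture viewer there is one more tool, called by a JSON object that holds its "api" and its "payload", one argument or row to a line. carry_out: Moves the arm, as the interface text tells. Its arguments: {"type":"object","properties":{"rows":{"type":"array","items":{"type":"array","items":{"type":"array","items":{"type":"number"}}}},"force":{"type":"number"}},"required":["rows"]}

```bash
mkdir -p pics
python3 - <<'E'
from rig import telemetry, cams, manip, finder
import cv2, numpy as np
print(telemetry.get_state())
for n in ["top","side"]:
    p=cams.get_image(n)
    cv2.imwrite(f"pics/{n}0.png",p["image"][:,:,::-1])
    print(n,p["camera_matrix"],p["eye"],p["attitude"],p["shot"])
    for t in ["mill","clamp_knob","tray","jar_1","tall_bottle","white_bottle","tip_box"]:
        print(t,[(np.round(d["xy"]).tolist(),round(d["confidence"],2)) for d in finder.boxes_of(p,t)])
E
```

```text
{'clock': 0.0, 'qpos': array([ 1.04898703e+00,  2.76569770e-01,  1.50615535e+00,  1.61853753e-05,
        1.36072129e+00, -1.20986313e-01]), 'qd': array([ 3.68606748e-04, -4.00529325e-04, -1.04181091e-04,  8.03442732e-05,
        3.87647750e-04, -2.06359519e-03]), 'effort': array([ 9.54768730e-04, -4.16770935e+01, -2.45807594e+01,  1.12674593e-04,
        1.09203896e-02,  6.27060012e-05]), 'position': array([0.22406785, 0.52894909, 0.23044526]), 'ee_rot': array([ 4.07728798e-04,  8.33720024e-01,  5.52186620e-01, -8.32420963e-04]), 'contact_force': array([0.73084063, 0.18715003, 0.10344525]), 'moment': array([0.02663784, 0.01315521, 0.03680294]), 'width': 0.08542720395929455}
top [[495.56105729   0.         308.72190517]
 [  0.         495.56105729 200.33207514]
 [  0.           0.           1.        ]] [0.36531837 0.06961986 1.60060605] [-0.05523667  0.71277791 -0.69755776  0.04805971] 1
mill [([380.0, 182.0], 0.62)]
clamp_knob [([385.0, 191.0], 0.72), ([241.0, 239.0], 0.57)]
tray [([240.0, 241.0], 0.61)]
jar_1 [([239.0, 258.0], 0.93), ([303.0, 269.0], 0.91), ([241.0, 229.0], 0.88),
[... 175 characters left out ...]
.81), ([239.0, 228.0], 0.69)]
side [[507.25897298   0.         315.03573328]
 [  0.         507.25897298 198.29045992]
 [  0.           0.           1.        ]] [-0.18023172 -0.86601494  0.87217348] [-0.45865794  0.82548987 -0.28654851  0.16152189] 2
mill [([388.0, 253.0], 0.65), ([253.0, 199.0], 0.57)]
clamp_knob [([378.0, 216.0], 0.65)]
tray [([247.0, 218.0], 0.79)]
jar_1 [([255.0, 251.0], 0.91), ([226.0, 211.0], 0.9), ([236.0, 170.0], 0.78), ([254.0, 200.0], 0.69), ([276.0, 188.0], 0.57), ([248.0, 217.0], 0.29), ([340.0, 192.0], 0.23)]
tall_bottle [([295.0, 210.0], 0.78)]
white_bottle [([426.0, 317.0], 0.73)]
tip_box [([253.0, 199.0], 0.67), ([342.0, 192.0], 0.6), ([249.0, 219.0], 0.34)]
```

View pics/top0.png

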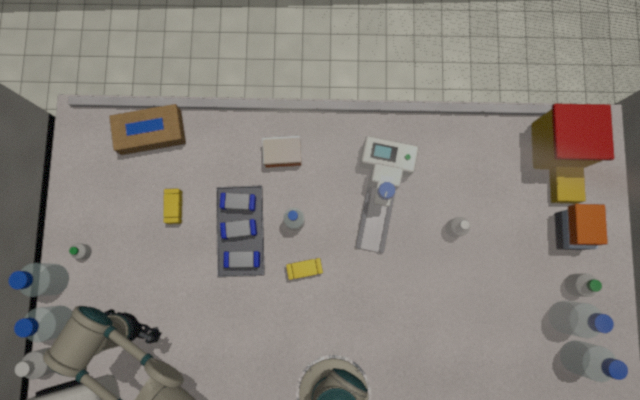

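View pics/side0.png

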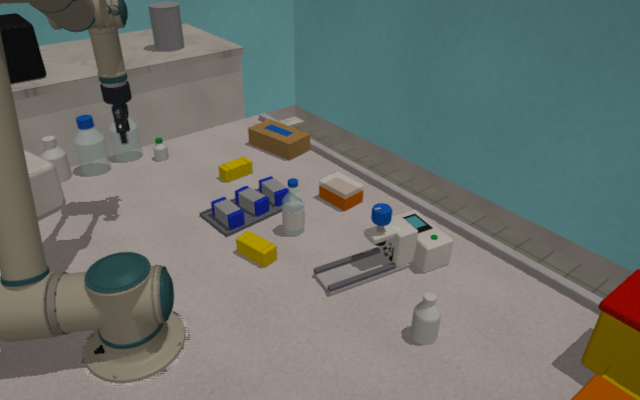

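The top picture shows three steel jars with blue caps on the tray at (238,202), (238,229) and (241,260). The yellow boxes at (172,205) and (304,269) are look-alikes and not meant. The mill's knob is at (387,190). I'll confirm these in an enlarged crop and measure.

```bash
cat > h.py <<'E'
from rig import telemetry, cams, manip, finder
import cv2, numpy as np
from scipy.spatial.transform import Rotation as R
def rot(q): q=np.asarray(q); return R.from_quat([q[1],q[2],q[3],q[0]]).as_matrix() if q.size==4 else q
def unproj(p,uv,z):
    K=p["camera_matrix"]; d=rot(p["attitude"])@np.linalg.inv(K)@np.array([uv[0],uv[1],1.]); e=np.array(p["eye"])
    return e+d*(z-e[2])/d[2]
def proj(p,X):
    c=rot(p["attitude"]).T@(np.asarray(X)-p["eye"]); u=p["camera_matrix"]@c; return u[:2]/u[2]
def save(p,name,x0=0,y0=0,x1=640,y1=400,s=1):
    im=p["image"][y0:y1,x0:x1,::-1]; cv2.imwrite("pics/"+name,cv2.resize(im,None,fx=s,fy=s,interpolation=cv2.INTER_CUBIC))
E
python3 - <<'E'
from h import *
p=cams.get_image("top"); 
save(p,"top1.png",205,125,425,285,3.6)
np.save("top.npy",p,allow_pickle=True)
for n,uv,z in [("knob",(387,190),.18),("j",(238,202),.054),("j",(238.5,229),.054),("j",(241,260),.054),("bottle",(293,215),.17),("tip",(282,151),.065),("white",(462,226),.12)]: print(n,unproj(p,uv,z).round(4))
E
```

```text
knob [ 0.6094 -0.1401  0.18  ]
j [0.5829 0.311  0.054 ]
j [0.4976 0.3058 0.054 ]
j [0.4014 0.2939 0.054 ]
bottle [0.5318 0.1313 0.17  ]
tip [0.7481 0.1763 0.065 ]
white [ 0.5153 -0.3727  0.12  ]
```

View pics/top1.png

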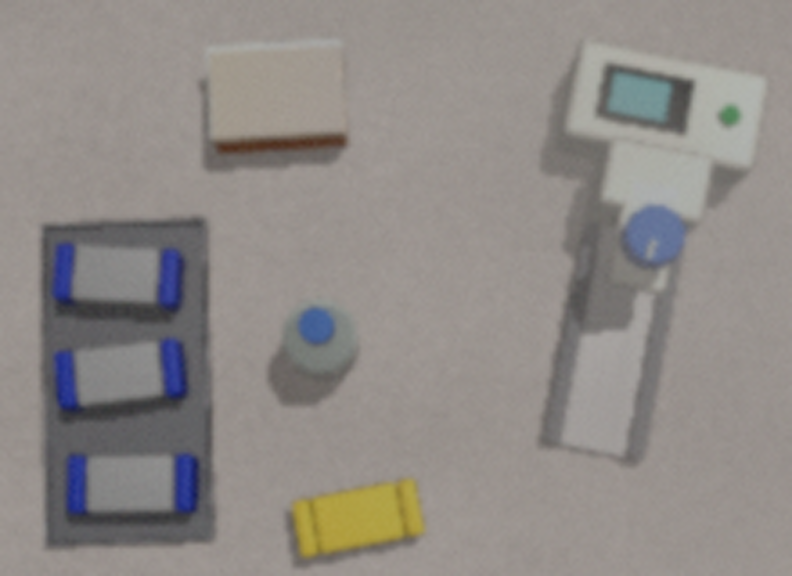

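The crop confirms the targets: steel jars with blue caps on the tray, with the yellow box off the tray. Next I compute poses from the corners.

Run:
```python
from h import *
p=np.load("top.npy",allow_pickle=True).item()
f=lambda u,v,z: unproj(p,(205+(u+.5)/3.6-.5,125+(v+.5)/3.6-.5),z)
q=np.array([f(42,226,.012),f(206,219,.012),f(214,541,.012),f(47,547,.012)])
print("tray",q.mean(0).round(4),[round(float(np.linalg.norm(q[i]-q[(i+1)%4])),3) for i in range(4)], "yaw",[np.arctan2(*(b-a)[[1,0]]) for a,b in((q[3],q[0]),(q[2],q[1]))])
h=np.array([f(585,40,.085),f(765,78,.085),f(750,167,.085),f(567,133,.085)])
print("housing",h.round(4).tolist(),[round(float(np.linalg.norm(h[i]-h[(i+1)%4])),3) for i in range(4)])
d=h[0]-h[1]; yaw=np.arctan2(-d[0],d[1]); print("yaw",yaw)
m=np.array([f(540,443,.026),f(635,463,.026)]);d=m[0]-m[1];print("mouth",m.mean(0),np.linalg.norm(d),np.arctan2(-d[0],d[1]))
k=f(655,236,.19);print("knob",k)
print("yaw knob-mouth",np.arctan2(*(k-m.mean(0))[[1,0]]),np.linalg.norm((k-m.mean(0))[:2]))
fm=h[:2].mean(0);print("yaw far-mouth",np.arctan2(*(fm-m.mean(0))[[1,0]]),np.linalg.norm((fm-m.mean(0))[:2]))
hsv=cv2.cvtColor(p["image"],cv2.COLOR_RGB2HSV)
mask=cv2.inRange(hsv,(110,150,60),(130,255,255))
n,l,s,c=cv2.connectedComponentsWithStats(mask)
for i in range(1,n):
    if s[i,4]>30 and 205<c[i][0]<300: print(s[i],c[i].round(2),unproj(p,c[i],.05).round(4))
st=telemetry.get_state(); print(rot(st["ee_rot"]).round(3))
w=cams.get_image("wrist"); save(w,"w0.png"); print(w["eye"],rot(w["attitude"]).round(3),w["camera_matrix"])
```

```text
tray [0.4964 0.3072 0.012 ] [0.149, 0.288, 0.147, 0.287] yaw [np.float64(0.06479171053303055), np.float64(0.060478779326672207)]
housing [[0.7977, -0.0918, 0.085], [0.7667, -0.2486, 0.085], [0.6873, -0.2349, 0.085], [0.7142, -0.0766, 0.085]] [0.16, 0.081, 0.161, 0.085]
yaw -0.19531924282524527
mouth [ 0.44075771 -0.10212617  0.026     ] 0.08487098311548595 -0.18577502012253827
knob [ 0.60711755 -0.13741389  0.19      ]
yaw knob-mouth -0.20901872378198572 0.1700612201035201
yaw far-mouth -0.1967979796149173 0.3481482052889471
[220 193   5  16  53] [222.04 200.28] [0.5879 0.3625 0.05  ]
[250 195   5  15  61] [251.97 202.61] [0.5825 0.2673 0.05  ]
[250 220   6  15  70] [252.79 227.2 ] [0.5045 0.2617 0.05  ]
[221 223   5  16  64] [222.75 230.62] [0.4917 0.3557 0.05  ]
[224 252   4  15  58] [225.55 259.22] [0.4028 0.3427 0.05  ]
[254 252   6  15  76] [256.11 258.88] [0.406  0.2476 0.05  ]
[[ 0.39   0.921  0.   ]
 [ 0.921 -0.39   0.   ]
 [ 0.    -0.    -1.   ]]
[0.14706345 0.56257024 0.3726958 ] [[ 0.39   0.87   0.301]
 [ 0.921 -0.369 -0.128]
 [ 0.     0.327 -0.945]] [[348.01767205   0.         321.43485916]
 [  0.         348.01767205 206.06457283]
 [  0.           0.           1.        ]]
```

View pics/w0.png

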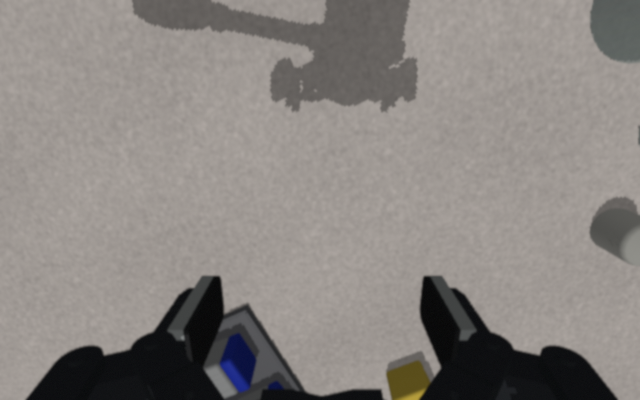

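{"api": "carry_out", "payload": {
  "rows": [
    [[0.5,1.8,-2.3,-0.8,-0.114],[0.5,1.8,-2.3,-0.8,-0.114],[0.5,1.8,-2.3,-0.8,-0.114],[0.5,1.8,-2.3,-0.8,-0.114],[0.5,1.8,-2.3,-0.8,-0.114],[0.5,1.8,-2.3,-0.8,-0.114],[0.5,1.8,-2.3,-0.8,-0.114],[0.5,1.8,-2.3,-0.8,-0.114],[0.5,1.8,-2.3,-0.8,-0.114],[0.5,1.8,-2.3,-0.8,-0.114],[0.5,0,0,0,0],[0.5,0,0,0,0]]
  ],
  "force": 60
}}

```text
clock: 2.1
position: [0.4045, 0.2992, 0.1513]
ee_rot: [-0.0, 1.0, 0.015, -0.0]
contact_force: [-0.2, -0.3, 0.5]
width: 0.064
```

Run:
```python
from h import *
st=telemetry.get_state(); M=rot(st["ee_rot"]); print(st["position"],np.arctan2(M[1,0],M[0,0]),st["width"],st["contact_force"],st["moment"])
w=cams.get_image("wrist"); save(w,"w1.png",s=1.25); np.save("w1.npy",w,allow_pickle=True)
hsv=cv2.cvtColor(w["image"],cv2.COLOR_RGB2HSV)
mask=cv2.inRange(hsv,(110,150,60),(130,255,255))
n,l,s,c=cv2.connectedComponentsWithStats(mask)
for i in range(1,n):
    if s[i,4]>80: print(s[i],c[i].round(2),unproj(w,c[i],.05).round(4))
```

```text
[0.40451975 0.29923829 0.15128009] 0.029277365044707362 0.06401109687300954 [-0.21943154 -0.27418292  0.47720027] [-0.00091437  0.01077233  0.03076875]
[ 524  110  109   31 2497] [578.07 124.77] [0.5782 0.3637 0.05  ]
[ 406  114   85   34 2302] [447.67 129.68] [0.4898 0.3578 0.05  ]
[ 288  130   70   30 1952] [322.64 145.1 ] [0.4045 0.3447 0.05  ]
[ 498  219   92   41 1639] [542.01 244.69] [0.575  0.2735 0.05  ]
[ 409  229   77   36 1242] [448.19 251.66] [0.5039 0.2655 0.05  ]
[292 258  63  18 978] [323.26 266.38] [0.4079 0.2498 0.05  ]
```

View pics/w1.png

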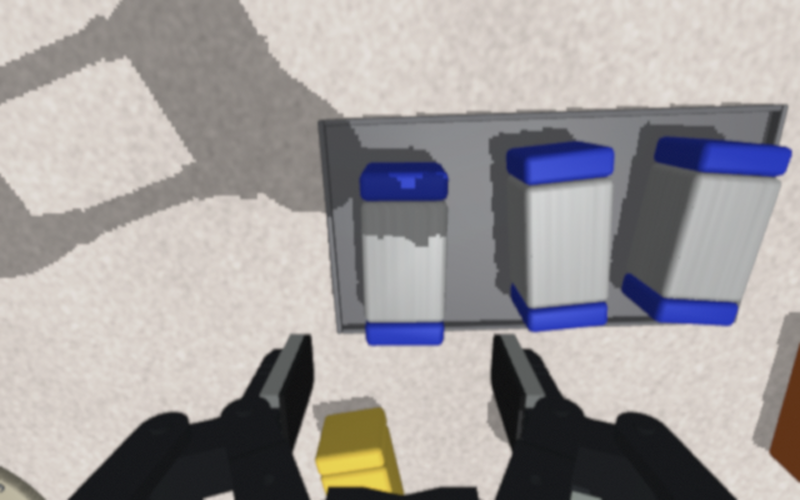

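The wrist picture shows the first jar at (400,250) midway between the fingers. The neighbouring jars are at (565,240) and (710,235). The positions agree with the top view, so I'm descending.

{"api": "carry_out", "payload": {
  "rows": [
    [[0.5,0.15,-0.2,-3,0.005],[0.5,0,0,-3,0],[0.5,0,0,-3,0],[0.5,0,0,-2.3,0],[0.5,0,0,-2,0],[0.5,0,0,0,0],[-1,0,0,0,0],[-1,0,0,0,0],[-1,0,0,0,0],[-1,0,0,0,0],[-1,0,0,0,0]]
  ],
  "force": 60
}}

```text
clock: 3.25
position: [0.4061, 0.2978, 0.0191]
ee_rot: [-0.0, 1.0, 0.017, 0.001]
contact_force: [-0.9, 1.4, 2.0]
width: 0.0492
```

{"api": "carry_out", "payload": {
  "rows": [
    [[-1,0,0,2,0],[-1,0,0,3,0],[-1,0,0,3,0],[-1,0,0,2,0],[-1,0,0,0,0],[-1,0,0,0,0]]
  ]
}}

```text
clock: 3.85
position: [0.4055, 0.2971, 0.1179]
ee_rot: [0.0, 1.0, 0.017, -0.0]
contact_force: [-1.2, -0.1, -3.6]
width: 0.0492
```

```bash
cat > s.py <<'E'
from h import *
st=telemetry.get_state(); M=rot(st["ee_rot"]); print(st["clock"],st["position"].round(4),"yaw",round(np.arctan2(M[1,0],M[0,0]),3),"w",round(st["width"],4),"F",st["contact_force"].round(2),"M",st["moment"].round(3), "Mtool",(M.T@st["moment"]).round(3))
E
python3 s.py
```

```text
3.85 [0.4055 0.2971 0.1179] yaw 0.035 w 0.0492 F [-1.19 -0.14 -3.56] M [-0.015  0.047 -0.023] Mtool [-0.014 -0.047  0.023]
```

{"api": "carry_out", "payload": {
  "rows": [
    [[-1,0,4,0,0],[-1,0,4,0,0],[-1,0,0,0,0],[-1,0,0,0,0],[-1,0,0,0,0]]
  ]
}}

```text
clock: 4.35
position: [0.4047, 0.3761, 0.1167]
ee_rot: [0.001, 1.0, 0.018, -0.002]
contact_force: [-0.9, -0.3, -3.9]
width: 0.0491
```

```bash
python3 s.py
```

```text
4.35 [0.4047 0.3761 0.1167] yaw 0.035 w 0.0491 F [-0.89 -0.33 -3.87] M [-0.003  0.054 -0.011] Mtool [-0.001 -0.054  0.011]
```

{"api": "carry_out", "payload": {
  "rows": [
    [[-1,0,-4,0,0],[-1,0,-4,0,0],[-1,0,0,0,0],[-1,0,0,0,0],[-1,0,0,0,0]]
  ]
}}

```text
clock: 4.85
position: [0.4061, 0.2974, 0.1184]
ee_rot: [-0.0, 1.0, 0.017, 0.0]
contact_force: [-0.2, -0.3, -2.9]
width: 0.0492
```

```bash
python3 s.py
```

```text
4.85 [0.4061 0.2974 0.1184] yaw 0.034 w 0.0492 F [-0.21 -0.3  -2.86] M [ 0.042 -0.019 -0.03 ] Mtool [0.041 0.02  0.03 ]
```

{"api": "carry_out", "payload": {
  "rows": [
    [[-1,0,4,0,0],[-1,0,4,0,0],[-1,0,0,0,0],[-1,0,0,0,0],[-1,0,0,0,0]]
  ]
}}

```text
clock: 5.35
position: [0.4052, 0.3771, 0.1179]
ee_rot: [0.001, 1.0, 0.018, -0.001]
contact_force: [-0.4, -0.7, -3.3]
width: 0.0491
```

```bash
python3 s.py
```

```text
5.35 [0.4052 0.3771 0.1179] yaw 0.036 w 0.0491 F [-0.39 -0.7  -3.3 ] M [-0.012 -0.029  0.016] Mtool [-0.013  0.029 -0.016]
```

{"api": "carry_out", "payload": {
  "rows": [
    [[-1,0,-4,0,0],[-1,0,-4,0,0],[-1,0,0,0,0],[-1,0,0,0,0],[-1,0,0,0,0]]
  ]
}}

```text
clock: 5.85
position: [0.4063, 0.2976, 0.1187]
ee_rot: [-0.0, 1.0, 0.017, 0.0]
contact_force: [0.2, -0.6, -3.7]
width: 0.0492
```

```bash
python3 s.py
```

```text
5.85 [0.4063 0.2976 0.1187] yaw 0.034 w 0.0492 F [ 0.23 -0.57 -3.71] M [0.041 0.013 0.057] Mtool [ 0.041 -0.011 -0.057]
```

The moment along the jar shifts the way a ball would make it, but the readings are noisy. I'll average several per end.

```bash
cat > m.py <<'E'
from h import *
a=[];f=[]
for i in range(10):
    cams.get_image("top"); st=telemetry.get_state(); a.append(st["moment"]); f.append(st["contact_force"])
a=np.array(a);f=np.array(f)
print(st["clock"],"M",a.mean(0).round(4),"sd",a.std(0).round(3),"F",f.mean(0).round(2)); print(a[:,0].round(3))
E
python3 m.py
```

```text
6.35 M [ 0.0088 -0.01    0.0049] sd [0.033 0.025 0.038] F [-0.02 -0.1  -3.25]
[ 0.045  0.016 -0.018 -0.004  0.006 -0.011  0.044 -0.049 -0.008  0.069]
```

{"api": "carry_out", "payload": {
  "rows": [
    [[-1,0,4,0,0],[-1,0,4,0,0],[-1,0,0,0,0],[-1,0,0,0,0]]
  ]
}}

```text
clock: 6.75
position: [0.4055, 0.3779, 0.118]
ee_rot: [0.0, 1.0, 0.018, -0.0]
contact_force: [0.2, -0.6, -2.5]
width: 0.0494
```

```bash
python3 m.py
```

```text
7.25 M [-0.0066 -0.0022  0.0093] sd [0.017 0.034 0.034] F [ 0.07 -0.22 -3.4 ]
[-0.026  0.02  -0.012 -0.016 -0.007  0.021 -0.004  0.01  -0.026 -0.027]
```

{"api": "carry_out", "payload": {
  "rows": [
    [[-1,0,-4,0,0],[-1,0,-4,0,0],[-1,0,0,0,0],[-1,0,0,0,0]]
  ]
}}

```text
clock: 7.65
position: [0.4061, 0.2969, 0.1186]
ee_rot: [-0.0, 1.0, 0.016, 0.0]
contact_force: [0.9, 0.6, -2.3]
width: 0.049
```

```bash
python3 m.py
```

```text
8.15 M [0.0119 0.0188 0.0014] sd [0.032 0.023 0.018] F [-0.16  0.09 -3.34]
[ 0.065  0.009  0.069  0.008 -0.005 -0.004 -0.046 -0.     0.002  0.02 ]
```

The end-to-end difference is only 0.017 ± 0.012, against an expected 0.07, so this jar is probably silent. I'll put it back where it was and test the next.

{"api": "carry_out", "payload": {
  "rows": [
    [[-1,0,0,-3,0],[-1,0,0,-3,0],[-1,0,0,-2.5,0],[-1,0,0,-1.4,0],[-1,0,0,0,0],[0.5,0,0,0,0],[0.5,0,0,0,0],[0.5,0,0,0,0],[0.5,0,0,3,0],[0.5,0,0,3,0],[0.5,0,0,3,0],[0.5,0,0,1,0]]
  ]
}}

```text
clock: 9.35
position: [0.4077, 0.2985, 0.1226]
ee_rot: [-0.002, 1.0, 0.018, 0.003]
contact_force: [-0.2, 0.6, -0.1]
width: 0.0637
```

{"api": "carry_out", "payload": {
  "rows": [
    [[0.5,3.1,0.4,0,0.035],[0.5,3.1,0.4,0,0.035],[0.5,3.1,0.4,0,0.03],[0.5,0,0,-2,0],[0.5,0,0,0,0]]
  ]
}}

```text
clock: 9.85
position: [0.4974, 0.3084, 0.0963]
ee_rot: [0.001, 0.998, 0.067, -0.003]
contact_force: [-0.5, -0.1, 0.5]
width: 0.0643
```

```bash
python3 s.py
python3 - <<'E'
from h import *
w=cams.get_image("wrist"); save(w,"w2.png",s=1.25)
E
```

```text
9.85 [0.4974 0.3084 0.0963] yaw 0.134 w 0.0643 F [-0.5  -0.1   0.51] M [-0.074  0.022 -0.001] Mtool [-0.07  -0.032  0.001]
```

View pics/w2.png

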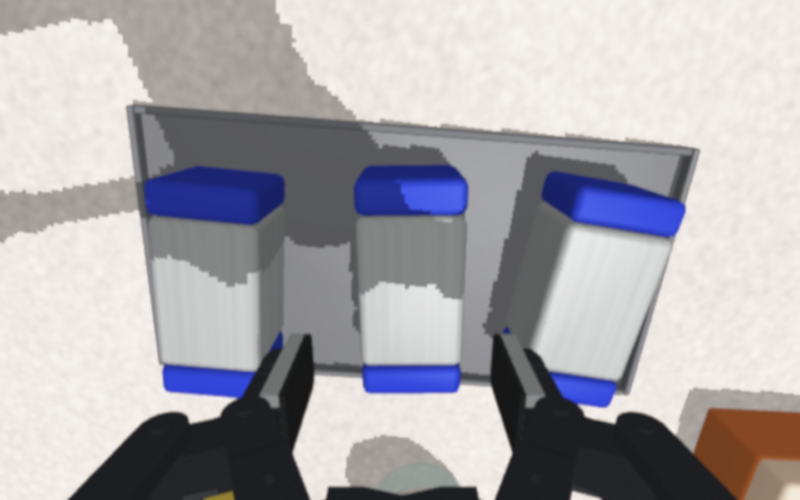

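The middle jar at (411,280) is centred between the fingers to within about 2 mm, and the first jar lies back in its place.

{"api": "carry_out", "payload": {
  "rows": [
    [[0.5,0.15,0,-3,0],[0.5,0,0,-3,0],[0.5,0,0,-2.1,0],[0.5,0,0,0,0],[-1,0,0,0,0],[-1,0,0,0,0],[-1,0,0,0,0],[-1,0,0,0,0],[-1,0,0,2,0],[-1,0,0,4,0],[-1,0,0,4,0],[-1,0,0,0,0]]
  ]
}}

```text
clock: 11.1
position: [0.5042, 0.3113, 0.1245]
ee_rot: [-0.002, 0.998, 0.067, 0.006]
contact_force: [1.2, 0.7, -3.1]
width: 0.0493
```

{"api": "carry_out", "payload": {
  "rows": [
    [[-1,0,4,0,0],[-1,0,4,0,0],[-1,0,0,0,0],[-1,0,0,0,0]]
  ]
}}

```text
clock: 11.5
position: [0.4994, 0.3896, 0.1171]
ee_rot: [0.001, 0.998, 0.068, -0.001]
contact_force: [-0.3, -0.1, -3.7]
width: 0.0494
```

```bash
python3 m.py
```

```text
12.0 M [0.007  0.0155 0.0006] sd [0.036 0.019 0.017] F [-0.01 -0.   -3.17]
[ 0.016  0.031  0.065 -0.012 -0.04  -0.039 -0.025  0.026  0.06  -0.011]
```

{"api": "carry_out", "payload": {
  "rows": [
    [[-1,0,-4,0,0],[-1,0,-4,0,0],[-1,0,0,0,0],[-1,0,0,0,0]]
  ]
}}

```text
clock: 12.4
position: [0.5006, 0.3088, 0.1187]
ee_rot: [-0.0, 0.998, 0.066, 0.0]
contact_force: [0.2, 0.3, -3.5]
width: 0.0491
```

```bash
python3 m.py
```

```text
12.9 M [-0.0066 -0.016   0.0041] sd [0.023 0.021 0.031] F [-0.06  0.11 -2.92]
[-0.002 -0.012  0.023 -0.003  0.03  -0.01  -0.048 -0.042  0.002 -0.005]
```

The middle jar shows a −0.014 difference, so it also looks silent. On to the third.

{"api": "carry_out", "payload": {
  "rows": [
    [[-1,0,0,-3,0],[-1,0,0,-3,0],[-1,0,0,-2.5,0],[-1,0,0,-1.4,0],[-1,0,0,0,0],[0.5,0,0,0,0],[0.5,0,0,0,0],[0.5,0,0,0,0],[0.5,0,0,3,0],[0.5,0,0,3,0],[0.5,0,0,3,0],[0.5,0,0,1,0]]
  ]
}}

```text
clock: 14.1
position: [0.5023, 0.3104, 0.1229]
ee_rot: [-0.001, 0.998, 0.067, 0.003]
contact_force: [0.5, -0.4, 0.5]
width: 0.0641
```

{"api": "carry_out", "payload": {
  "rows": [
    [[0.5,2.8,0.2,0,-0.064],[0.5,2.8,0.2,0,-0.064],[0.5,2.7,0.2,0,-0.064],[0.5,0,0,-2,0],[0.5,0,0,0,0]]
  ]
}}

```text
clock: 14.6
position: [0.5818, 0.3144, 0.0958]
ee_rot: [0.001, 1.0, -0.029, -0.003]
contact_force: [-0.7, -0.7, 0.0]
width: 0.0643
```

```bash
python3 s.py
python3 - <<'E'
from h import *
w=cams.get_image("wrist"); save(w,"w3.png",s=1.25)
E
```

```text
14.6 [0.5818 0.3144 0.0958] yaw -0.058 w 0.0643 F [-0.67 -0.67  0.02] M [0.028 0.077 0.063] Mtool [ 0.024 -0.078 -0.063]
```

View pics/w3.png

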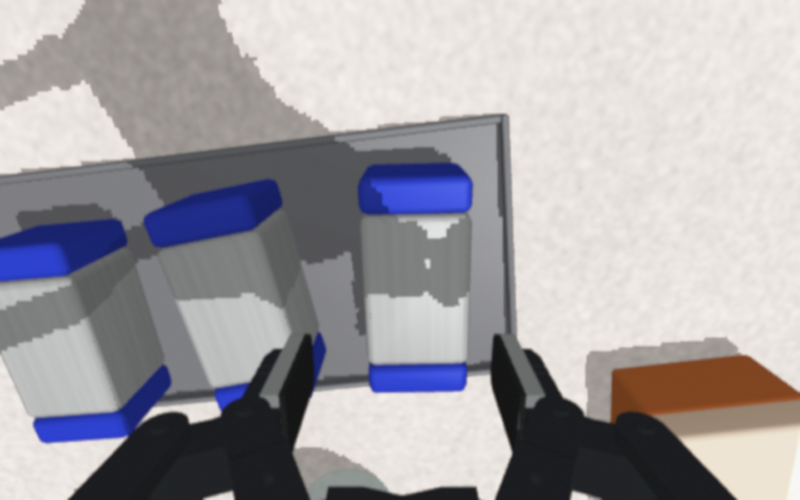

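The third jar at (417,280) sits about 2.5 mm towards +x of the finger centre.

{"api": "carry_out", "payload": {
  "rows": [
    [[0.5,0.25,0,-3,0],[0.5,0,0,-3,0],[0.5,0,0,-2.1,0],[0.5,0,0,0,0],[-1,0,0,0,0],[-1,0,0,0,0],[-1,0,0,0,0],[-1,0,0,0,0],[-1,0,0,2,0],[-1,0,0,4,0],[-1,0,0,4,0],[-1,0,0,0,0]]
  ]
}}

```text
clock: 15.85
position: [0.5899, 0.3173, 0.1254]
ee_rot: [-0.003, 1.0, -0.028, 0.006]
contact_force: [1.1, 0.6, -2.9]
width: 0.0492
```

{"api": "carry_out", "payload": {
  "rows": [
    [[-1,0,4,0,0],[-1,0,4,0,0],[-1,0,0,0,0],[-1,0,0,0,0]]
  ]
}}

```text
clock: 16.25
position: [0.5848, 0.3959, 0.117]
ee_rot: [0.001, 1.0, -0.028, -0.001]
contact_force: [-1.3, 0.2, -3.6]
width: 0.0492
```

```bash
python3 m.py
```

```text
16.75 M [-0.0057  0.0157  0.0017] sd [0.03  0.031 0.04 ] F [-0.2   0.01 -3.37]
[-0.033 -0.025  0.028 -0.018  0.03  -0.017  0.042 -0.005 -0.061  0.002]
```

{"api": "carry_out", "payload": {
  "rows": [
    [[-1,0,-4,0,0],[-1,0,-4,0,0],[-1,0,0,0,0],[-1,0,0,0,0]]
  ]
}}

```text
clock: 17.15
position: [0.5861, 0.3146, 0.1187]
ee_rot: [-0.0, 1.0, -0.03, 0.0]
contact_force: [-1.0, 0.5, -2.5]
width: 0.0492
```

```bash
python3 m.py
```

```text
17.65 M [0.0336 0.0083 0.0072] sd [0.038 0.024 0.029] F [-0.15  0.04 -3.25]
[-0.015  0.096 -0.037  0.039  0.041  0.019  0.076  0.034  0.06   0.024]
```

The difference here is 0.039 with the right sign. I'll repeat with more readings.

```bash
sed -i 's/range(10)/range(16)/' m.py
```

{"api": "carry_out", "payload": {
  "rows": [
    [[-1,0,4.5,0,0],[-1,0,4.5,0,0],[-1,0,0,0,0],[-1,0,0,0,0]]
  ]
}}

```text
clock: 18.05
position: [0.5853, 0.4066, 0.1178]
ee_rot: [0.0, 1.0, -0.027, -0.0]
contact_force: [-0.6, -1.6, -3.4]
width: 0.0496
```

```bash
python3 m.py
```

```text
18.85 M [-0.0007 -0.0034 -0.0023] sd [0.104 0.033 0.028] F [-0.29 -0.22 -3.23]
[ 0.377 -0.065 -0.024 -0.121  0.028  0.004 -0.069 -0.033 -0.    -0.045
 -0.049  0.012  0.018 -0.009 -0.015 -0.02 ]
```

{"api": "carry_out", "payload": {
  "rows": [
    [[-1,0,-4.5,0,0],[-1,0,-4.5,0,0],[-1,0,0,0,0],[-1,0,0,0,0]]
  ]
}}

```text
clock: 19.25
position: [0.5861, 0.3146, 0.1187]
ee_rot: [-0.0, 1.0, -0.03, 0.0]
contact_force: [0.3, 0.1, -3.6]
width: 0.0493
```

```bash
python3 m.py
```

```text
20.05 M [ 0.0103 -0.0104 -0.0013] sd [0.07  0.034 0.018] F [-0.08 -0.   -3.23]
[-0.232  0.042  0.09   0.029  0.032  0.06   0.024 -0.03   0.031  0.008
  0.049 -0.024  0.008  0.063  0.041 -0.027]
```

{"api": "carry_out", "payload": {
  "rows": [
    [[-1,0,4.5,0,0],[-1,0,4.5,0,0],[-1,0,0,0,0],[-1,0,0,0,0]]
  ]
}}

```text
clock: 20.45
position: [0.5854, 0.4063, 0.1179]
ee_rot: [0.0, 1.0, -0.027, -0.0]
contact_force: [0.8, -0.2, -3.2]
width: 0.0494
```

```bash
python3 m.py
```

```text
21.25 M [-0.0172 -0.0096 -0.0044] sd [0.129 0.024 0.027] F [-0.14  0.12 -3.21]
[ 0.471 -0.059 -0.084 -0.064 -0.002 -0.063 -0.013 -0.037 -0.05  -0.043
 -0.115 -0.063 -0.032 -0.028 -0.053 -0.04 ]
```

{"api": "carry_out", "payload": {
  "rows": [
    [[-1,0,-4.5,0,0],[-1,0,-4.5,0,0],[-1,0,0,0,0],[-1,0,0,0,0]]
  ]
}}

```text
clock: 21.65
position: [0.5862, 0.3146, 0.1187]
ee_rot: [-0.0, 1.0, -0.03, 0.0]
contact_force: [-0.4, 0.4, -2.8]
width: 0.049
```

```bash
python3 m.py
```

```text
22.45 M [ 0.0082 -0.0131 -0.0067] sd [0.073 0.032 0.027] F [ 0.03  0.   -3.1 ]
[-0.254  0.103  0.028  0.011  0.031  0.064  0.05   0.016  0.006  0.026
  0.01   0.013  0.021 -0.016 -0.009  0.031]
```

The third jar rattles. The moment settles at −0.026 and −0.05 against +0.026 and +0.025 between ends, and there are knock spikes of 0.25–0.47 that the other two never showed. I'll carry it high over the tall bottle to the channel.

{"api": "carry_out", "payload": {
  "rows": [
    [[-1,0,0,4,0],[-1,0,0,4.3,0],[-1,0,0,4,0],[-1,0,0,0,0]]
  ]
}}

```text
clock: 22.85
position: [0.5892, 0.3168, 0.2489]
ee_rot: [-0.003, 1.0, -0.029, 0.007]
contact_force: [0.6, 0.1, -2.7]
width: 0.0495
```

{"api": "carry_out", "payload": {
  "rows": [
    [[-1,-0.77,-3.57,0,0.119],[-1,-0.77,-3.57,0,0.119],[-1,-0.77,-3.57,0,0.119],[-1,-0.77,-3.57,0,0.119],[-1,-0.77,-3.57,0,0.119],[-1,-0.77,-3.57,0,0.119],[-1,-0.77,-3.57,0,0.119],[-1,-0.77,-3.57,0,0.119],[-1,-0.77,-3.57,0,0.119],[-1,-0.77,-3.57,0,0.119],[-1,-0.77,-3.57,0,0.119],[-1,-0.77,-3.57,0,0.119]]
  ]
}}

```text
clock: 24.05
position: [0.4923, -0.1141, 0.2404]
ee_rot: [-0.001, 0.773, 0.635, -0.0]
contact_force: [0.6, 0.1, -2.1]
width: 0.0493
```

{"api": "carry_out", "payload": {
  "rows": [
    [[-1,0,0,0,0],[-1,0,0,0,0]]
  ]
}}

```text
clock: 24.25
position: [0.4928, -0.1133, 0.2405]
ee_rot: [-0.001, 0.775, 0.632, -0.0]
contact_force: [-0.6, 0.8, -3.0]
width: 0.0494
```

```bash
python3 s.py
python3 - <<'E'
from h import *
w=cams.get_image("wrist"); save(w,"w4.png",s=1.25); np.save("w4.npy",w,allow_pickle=True)
# predicted points overlay estimates
o=np.array([.607,-.136]);y=-.197;Rm=np.array([[np.cos(y),-np.sin(y)],[np.sin(y),np.cos(y)]])
for n,P in {"mouthL_out":(-170,45,26),"mouthR_out":(-170,-45,26),"L_in":(-170,30,26),"R_in":(-170,-30,26),"armcornerL":(-35,25,118),"armR":(-35,-25,118),"colL":(30,45,118),"colR":(30,-45,118),"knobtop":(0,0,185)}.items():
    X=np.r_[o+Rm@np.array(P[:2])/1000,P[2]/1000]; print(n,(proj(w,X)*1.25).round(1))
E
```

```text
24.25 [ 0.4928 -0.1133  0.2405] yaw 1.368 w 0.0494 F [-0.56  0.83 -2.96] M [ 0.066 -0.055 -0.022] Mtool [-0.041  0.076  0.022]
mouthL_out [457.4 147.5]
mouthR_out [344.4 148.2]
L_in [438.6 147.6]
R_in [363.3 148.1]
armcornerL [437.9 358.1]
armR [366.3 358.5]
colL [462.9 433.7]
colR [342.3 434.4]
knobtop [402.6 474. ]
```

View pics/w4.png

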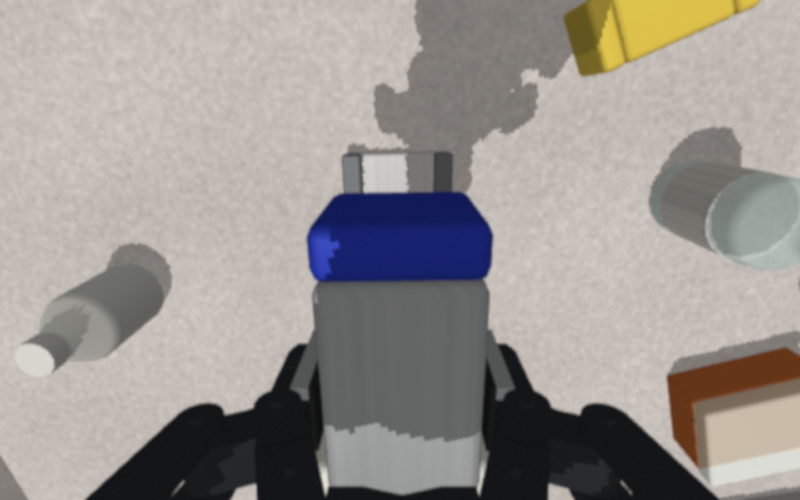

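The mouth is visible at columns 343–452, about 3 mm to the left of the hand's plane at column 401. The white bottle at (100,300) and the glass bottle at (730,210) are well clear. I'll correct sideways and descend part way.

{"api": "carry_out", "payload": {
  "rows": [
    [[-1,0.3,-0.2,-4,0.01],[-1,0.34,-0.2,-4,0],[-1,0,0,-4,0],[-1,0,0,-3.5,0],[-1,0,0,0,0],[-1,0,0,0,0]]
  ]
}}

```text
clock: 24.9
position: [0.5002, -0.1159, 0.0865]
ee_rot: [-0.0, 0.771, 0.637, -0.0]
contact_force: [0.8, 0.7, -3.3]
width: 0.049
```

```bash
python3 s.py
python3 - <<'E'
from h import *
w=cams.get_image("wrist"); save(w,"w5.png",s=1.25); save(cams.get_image("top"),"t5.png",300,120,440,270,5); save(cams.get_image("side"),"s5.png",260,150,480,350,3.5)
E
```

```text
24.9 [ 0.5002 -0.1159  0.0865] yaw 1.382 w 0.049 F [ 0.79  0.68 -3.34] M [-0.035 -0.062 -0.076] Mtool [-0.068 -0.023  0.076]
```

View pics/w5.png

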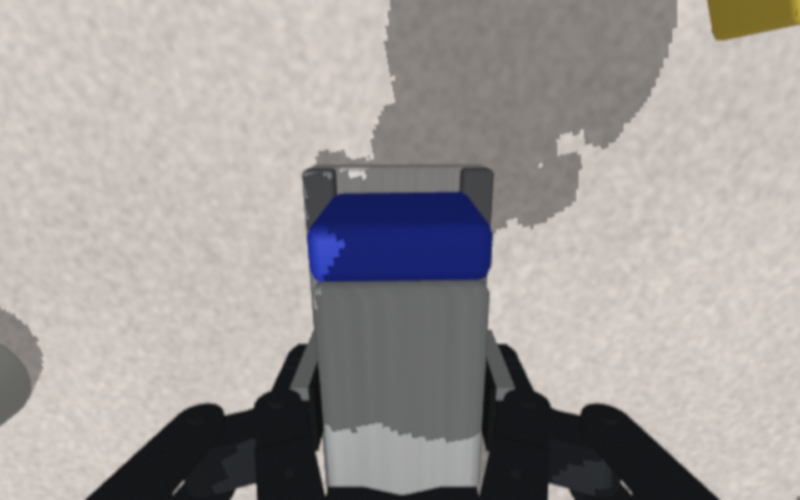

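View pics/t5.png

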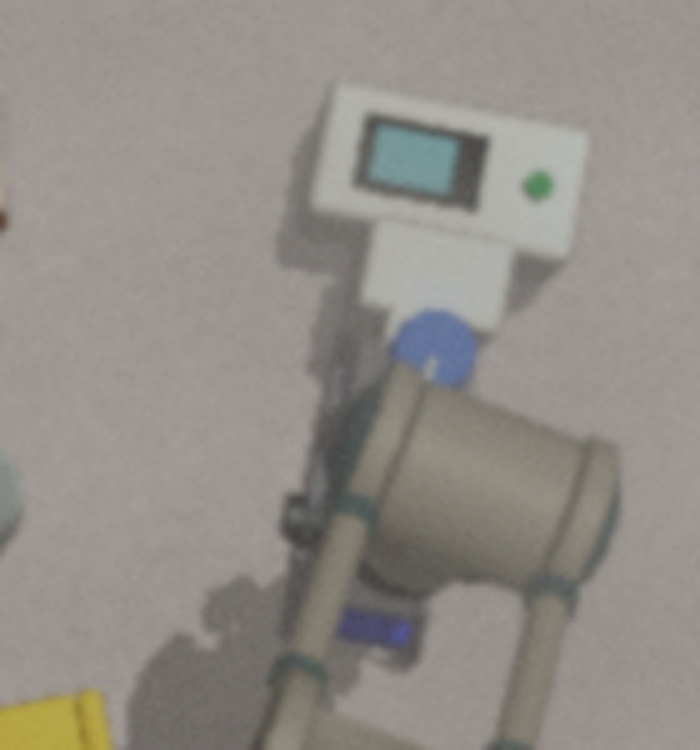

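View pics/s5.png

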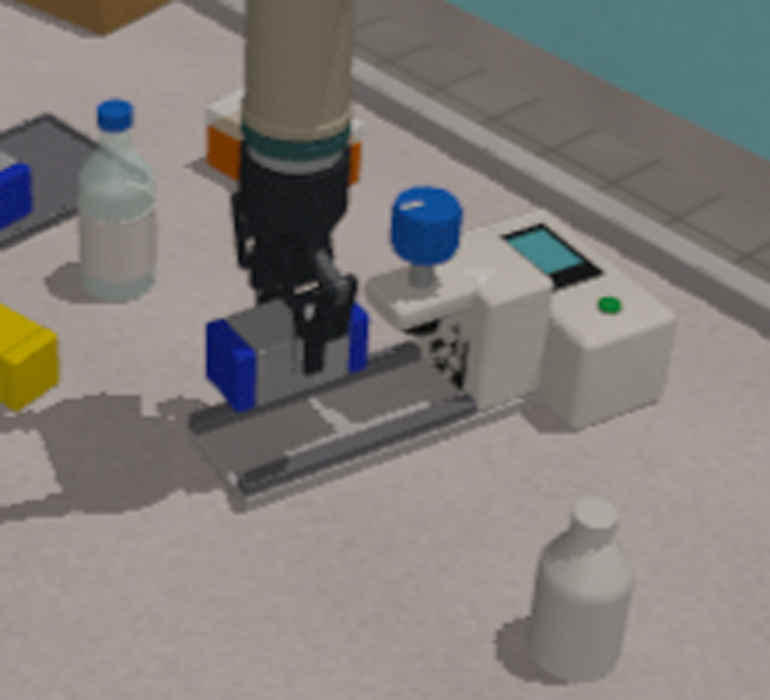

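In the wrist picture the channel's inner faces at columns 336 and 460 bracket the jar at 310–490, which is closer to the camera. The centres agree to about 1 mm. The side view shows the jar above the bed and clear of the arm.

{"api": "carry_out", "payload": {
  "rows": [
    [[-1,0,-0.1,-2,0],[-1,0,0,-2,0],[-1,0,0,-1,0],[-1,0,0,-0.5,0],[-1,0,0,-0.1,0],[-1,0,0,0,0]]
  ]
}}

```text
clock: 25.65
position: [0.5005, -0.1182, 0.0311]
ee_rot: [0.001, 0.771, 0.637, 0.0]
contact_force: [0.2, -0.5, -2.8]
width: 0.0494
```

```bash
python3 s.py
python3 - <<'E'
from h import *
w=cams.get_image("wrist"); save(w,"w6.png",s=1.25);  save(cams.get_image("side"),"s6.png",260,150,480,350,3.5)
E
```

```text
25.65 [ 0.5005 -0.1182  0.0311] yaw 1.381 w 0.0494 F [ 0.17 -0.5  -2.78] M [-0.037 -0.016  0.009] Mtool [-0.023 -0.033 -0.009]
```

View pics/w6.png

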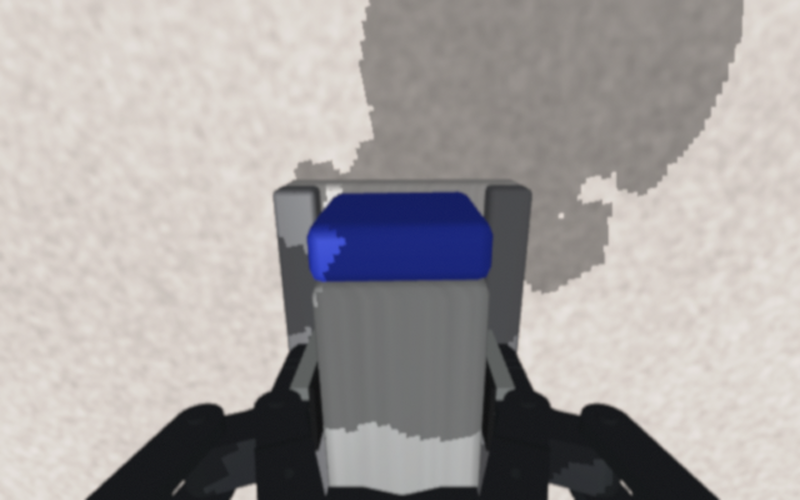

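View pics/s6.png

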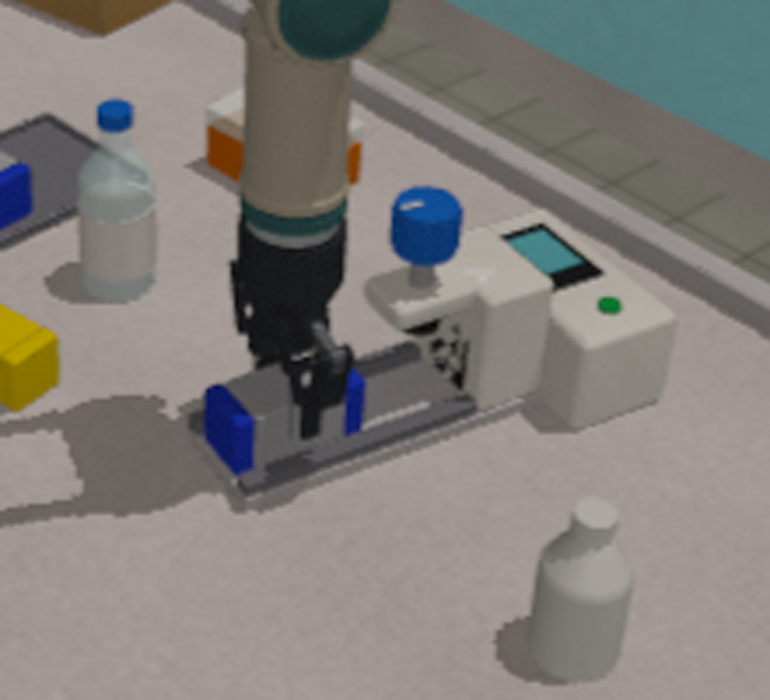

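The jar is centred between the guides: inner faces at columns 318 and 486, jar at 310–490. I'll lower the last few mm, release, and go round behind the near end face.

{"api": "carry_out", "payload": {
  "rows": [
    [[-1,0,0,-0.25,0],[-1,0,0,-0.1,0],[-1,0,0,0,0],[0.5,0,0,0,0],[0.5,0,0,0,0],[0.5,0,0,0,0],[0.5,0,0,2,0],[0.5,0,0,3,0],[0.5,0,0,3,0]]
  ]
}}

```text
clock: 26.65
position: [0.4994, -0.1178, 0.1071]
ee_rot: [-0.001, 0.771, 0.637, -0.0]
contact_force: [-0.2, 0.2, 0.2]
width: 0.0637
```

{"api": "carry_out", "payload": {
  "rows": [
    [[-0.5,-2.8,0.55,0,0],[-0.5,-2.8,0.55,0,0],[-0.5,-2.8,0.55,0,0],[-0.5,0,0,0,0],[-0.5,0,0,0,0]]
  ]
}}

```text
clock: 27.15
position: [0.416, -0.1015, 0.107]
ee_rot: [0.0, 0.771, 0.637, 0.0]
contact_force: [0.3, 1.2, -0.2]
width: 0.0209
```

```bash
python3 s.py
python3 - <<'E'
from h import *
w=cams.get_image("wrist"); save(w,"w7.png",s=1.25);  save(cams.get_image("side"),"s7.png",260,150,480,350,3.5)
E
```

```text
27.15 [ 0.416  -0.1015  0.107 ] yaw 1.381 w 0.0209 F [ 0.32  1.18 -0.19] M [ 0.009 -0.009  0.002] Mtool [-0.007  0.01  -0.002]
```

View pics/w7.png

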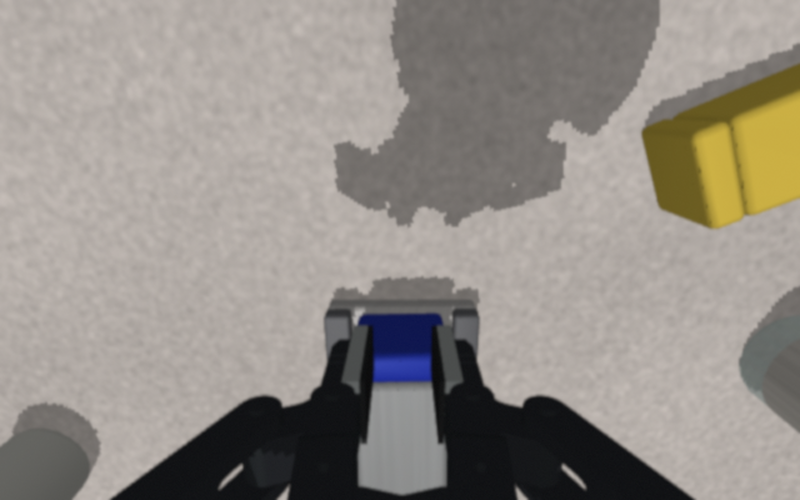

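View pics/s7.png

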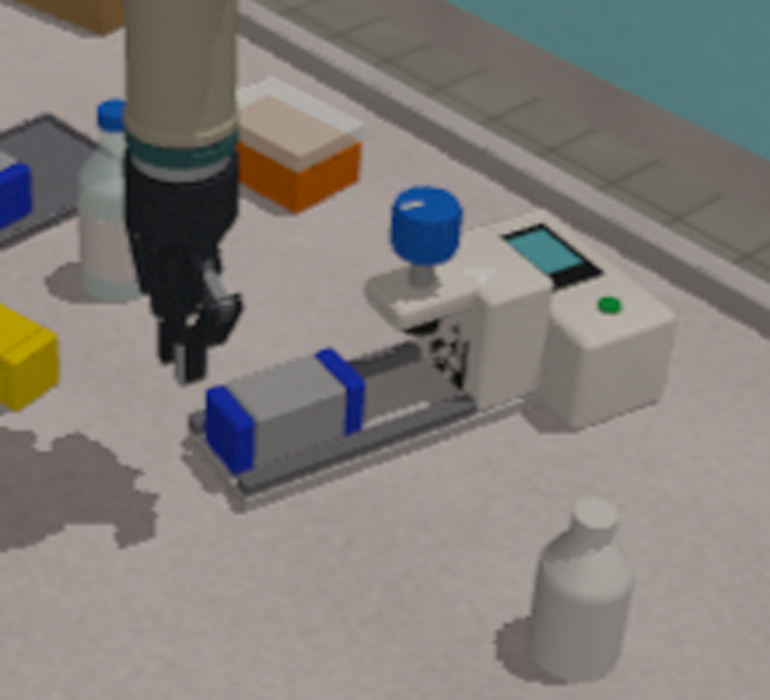

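The jar lies flat in the channel, with the hand behind it at the mouth. Lowering and pushing.

{"api": "carry_out", "payload": {
  "rows": [
    [[-0.5,0,0,-3,0],[-0.5,0,0,-3,0],[-0.5,0,0,-0.9,0],[-0.5,0,0,0,0]]
  ]
}}

```text
clock: 27.65
position: [0.4157, -0.1013, 0.0367]
ee_rot: [-0.001, 0.771, 0.637, -0.001]
contact_force: [0.3, -0.5, 1.2]
width: 0.0213
```

{"api": "carry_out", "payload": {
  "rows": [
    [[-0.5,0.98,-0.19,0,0],[-0.5,0.98,-0.19,0,0],[-0.5,0.98,-0.19,0,0],[-0.5,0.98,-0.19,0,0],[-0.5,0.98,-0.19,0,0],[-0.5,0.98,-0.19,0,0],[-0.5,0.98,-0.19,0,0],[-0.5,0.98,-0.19,0,0],[-0.5,0.78,-0.15,0,0],[-0.5,0,0,0,0]]
  ]
}}

```text
clock: 28.65
position: [0.5046, -0.1189, 0.0379]
ee_rot: [0.001, 0.771, 0.637, 0.001]
contact_force: [-0.1, -0.4, 1.1]
width: 0.0215
```

```bash
python3 s.py
python3 - <<'E'
from h import *
w=cams.get_image("wrist"); save(w,"w8.png",s=1.25);  save(cams.get_image("side"),"s8.png",260,150,480,350,3.5)
E
```

```text
28.65 [ 0.5046 -0.1189  0.0379] yaw 1.381 w 0.0215 F [-0.09 -0.43  1.08] M [-0.004  0.021  0.016] Mtool [ 0.02  -0.008 -0.016]
```

View pics/w8.png

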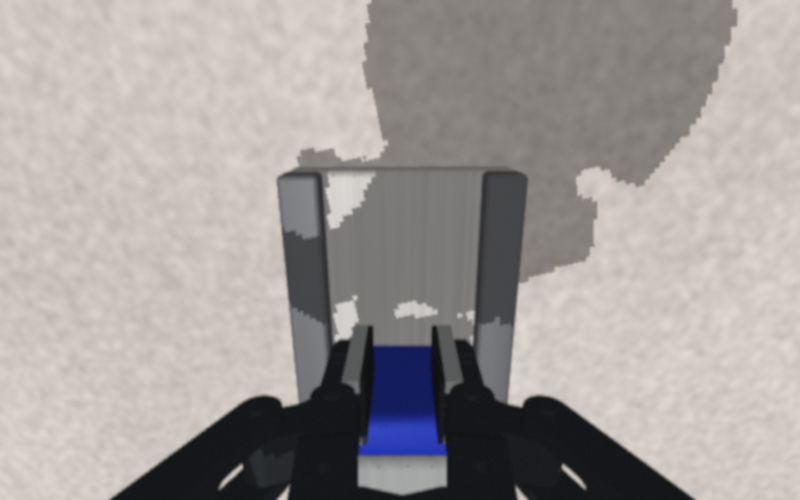

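View pics/s8.png

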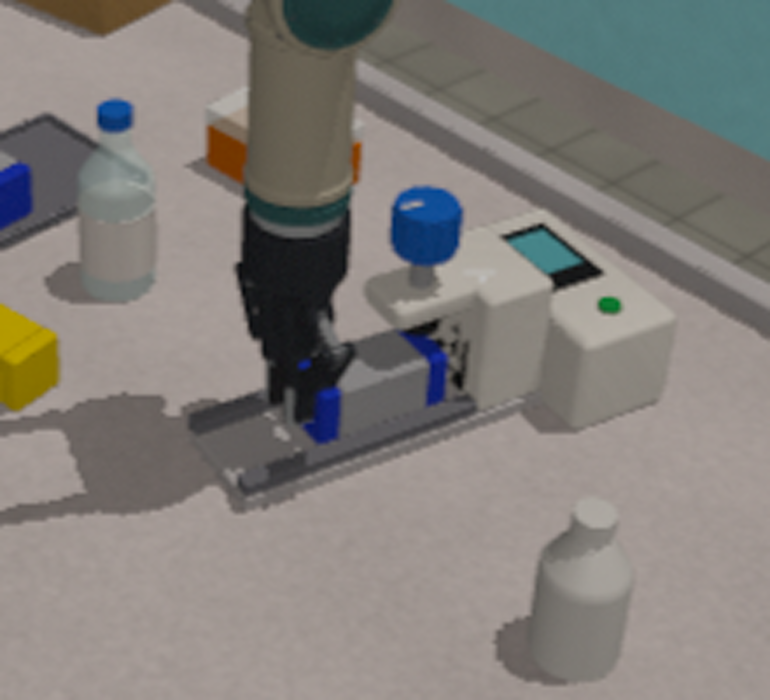

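The jar slides along the channel, with its front now under the arm. Continuing in small steps while watching the force.

{"api": "carry_out", "payload": {
  "rows": [
    [[-0.5,0.39,-0.076,0,0],[-0.5,0.39,-0.076,0,0],[-0.5,0.2,-0.038,0,0],[-0.5,0,0,0,0]]
  ]
}}

```text
clock: 29.15
position: [0.5122, -0.1201, 0.0378]
ee_rot: [0.0, 0.771, 0.637, 0.0]
contact_force: [-1.4, 0.3, 0.7]
width: 0.0214
```

{"api": "carry_out", "payload": {
  "rows": [
    [[-0.5,0.15,-0.03,0,0],[-0.5,0.15,-0.03,0,0],[-0.5,0,0,0,0]]
  ]
}}

```text
clock: 29.45
position: [0.5153, -0.1208, 0.0378]
ee_rot: [0.0, 0.771, 0.637, 0.0]
contact_force: [-0.4, 1.3, -0.8]
width: 0.0214
```

{"api": "carry_out", "payload": {
  "rows": [
    [[-0.5,0.15,-0.03,0,0],[-0.5,0.15,-0.03,0,0],[-0.5,0,0,0,0]]
  ]
}}

```text
clock: 29.75
position: [0.5185, -0.1214, 0.0378]
ee_rot: [0.0, 0.771, 0.637, 0.0]
contact_force: [-1.6, 0.6, -0.3]
width: 0.0212
```

{"api": "carry_out", "payload": {
  "rows": [
    [[-0.5,0.15,-0.03,0,0],[-0.5,0.15,-0.03,0,0],[-0.5,0,0,0,0]]
  ]
}}

```text
clock: 30.05
position: [0.5213, -0.1219, 0.0378]
ee_rot: [0.0, 0.771, 0.637, 0.0]
contact_force: [-1.6, -0.1, -0.9]
width: 0.021
```

{"api": "carry_out", "payload": {
  "rows": [
    [[-0.5,0.15,-0.03,0,0],[-0.5,0.15,-0.03,0,0],[-0.5,0,0,0,0]]
  ]
}}

```text
clock: 30.35
position: [0.5212, -0.1219, 0.0377]
ee_rot: [-0.002, 0.771, 0.637, -0.002]
contact_force: [-7.9, 1.2, 4.9]
width: 0.0217
```

The force rises to 8 N with no more travel, and the position matches the expected home of the jar. I'll back off, rise and look.

{"api": "carry_out", "payload": {
  "rows": [
    [[-0.5,-1,0.19,0,0],[-0.5,-3,0.57,0,0],[-0.5,-2,0.38,2,0],[1,0,0,4.5,0],[1,0,0,4.5,0],[1,0,0,4.5,0],[1,0,0,4.5,0],[1,0,0,0,0],[1,0,0,0,0]]
  ]
}}

```text
clock: 31.25
position: [0.465, -0.1114, 0.2392]
ee_rot: [0.002, 0.771, 0.637, 0.001]
contact_force: [-0.4, -0.1, -0.5]
width: 0.0856
```

```bash
python3 s.py
python3 - <<'E'
from h import *
w=cams.get_image("wrist"); save(w,"w9.png",s=1.25);np.save("w9.npy",w,allow_pickle=True);  save(cams.get_image("side"),"s9.png",300,170,460,310,5)
t=cams.get_image("top"); save(t,"t9.png",300,120,440,270,4)
print(finder.boxes_of(w,"clamp_knob"))
E
```

```text
31.25 [ 0.465  -0.1114  0.2392] yaw 1.381 w 0.0856 F [-0.43 -0.14 -0.51] M [ 0.009 -0.051  0.005] Mtool [-0.049  0.018 -0.004]
[{'xy': [321.0, 376.1], 'confidence': 0.87}, {'xy': [585.7, 200.5], 'confidence': 0.4}]
```

View pics/w9.png

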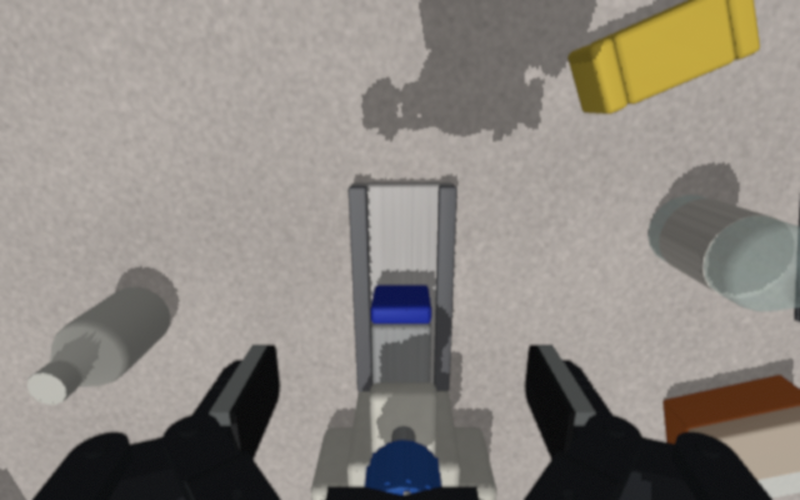

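View pics/s9.png

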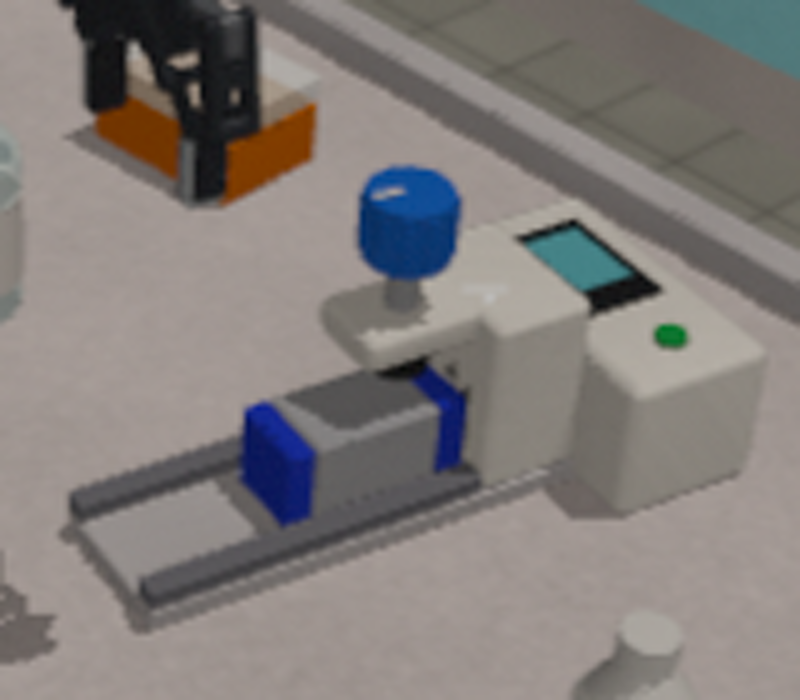

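View pics/t9.png

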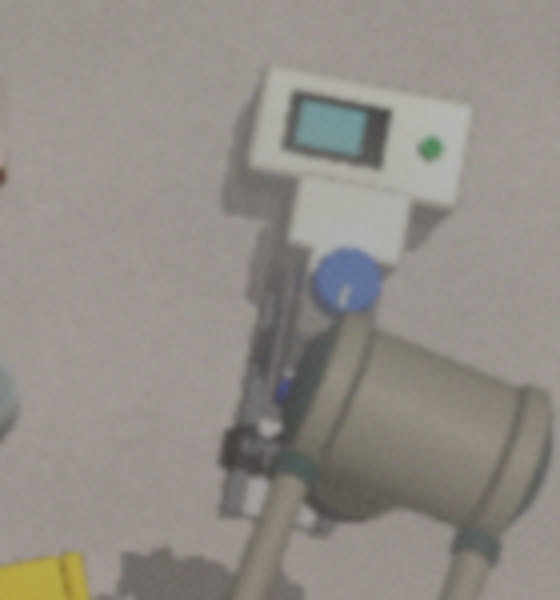

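Run:
```python
from h import *
w=np.load("w9.npy",allow_pickle=True).item()
a=unproj(w,(402.5/1.25,184/1.25),.014);b=unproj(w,(401/1.25,287/1.25),.014);c=unproj(w,(401/1.25,305/1.25),.064)
print(a,b,c,np.linalg.norm((b-a)[:2]),np.linalg.norm((c-a)[:2]))
t=np.load("top.npy",allow_pickle=True).item()
for z in (.18,.185,.188): print(unproj(t,(300+347.5/4-.4,120+283/4-.4),z))
hsv=cv2.cvtColor(t["image"],cv2.COLOR_RGB2HSV); m=cv2.inRange(hsv,(95,90,40),(125,255,255)); m[:, :370]=0; m[:,402:]=0; m[:177]=0; m[203:]=0
n,l,s,cc=cv2.connectedComponentsWithStats(m)
for i in range(1,n):
  if s[i,4]>20: print(s[i],cc[i],unproj(t,cc[i],.185))
p=cams.get_image("side")
for ang in (0.1,.5,.9,1.2):
  X=np.array([.609,-.1385,.188-.006*ang]); print(ang,(proj(p,X)-[300,170])*5)
```

```text
[ 0.44394979 -0.10666403  0.014     ] [ 0.5362015  -0.12572409  0.014     ] [ 0.53049115 -0.12450076  0.064     ] 0.09420013348340112 0.08836037562702265
[ 0.60836733 -0.13856734  0.18      ]
[ 0.60751189 -0.13783459  0.185     ]
[ 0.60699863 -0.13739495  0.188     ]
0.1 [404.39038188 188.73398892]
0.5 [404.04245081 192.78015169]
0.9 [403.69521564 196.81822168]
1.2 [403.43524469 199.84147788]
```

The jar's near face is about 90 mm from the mouth as measured, so it is home. The knob axis is estimated at (0.610, −0.139), with the sources agreeing to about 2 mm. Moving above the knob and pre-turning so that a single stroke is enough.

{"api": "carry_out", "payload": {
  "rows": [
    [[1,2.42,-0.46,0,0.13],[1,2.42,-0.46,0,0.13],[1,2.42,-0.46,0,0.13],[1,2.42,-0.46,0,0.13],[1,2.42,-0.46,0,0.13],[1,2.4,-0.46,0,0.13],[1,0,0,0,0],[1,0,0,0,0]]
  ]
}}

```text
clock: 32.3
position: [0.6085, -0.1385, 0.236]
ee_rot: [-0.002, 0.471, 0.882, -0.0]
contact_force: [-0.6, -0.1, -0.7]
width: 0.0852
```

```bash
python3 s.py
python3 - <<'E'
from h import *
w=cams.get_image("wrist"); save(w,"w10.png",s=1.25);np.save("w10.npy",w,allow_pickle=True);  save(cams.get_image("side"),"s10.png",300,120,460,260,5)
print(telemetry.get_state()["qpos"].round(3))
print((np.array([proj(w,[.610,-.139,z]) for z in (.185,.145)])*1.25).round(0))
E
```

```text
32.3 [ 0.6085 -0.1385  0.236 ] yaw 2.16 w 0.0852 F [-0.58 -0.06 -0.67] M [-0.052 -0.007  0.037] Mtool [ 0.023 -0.047 -0.036]
[-0.335  0.348  1.385  0.     1.412 -2.495]
[[399. 294.]
 [399. 265.]]
```

View pics/w10.png

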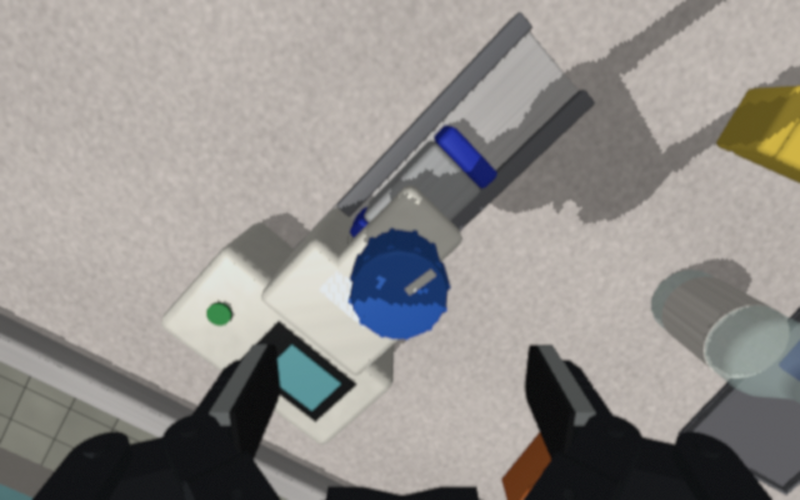

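View pics/s10.png

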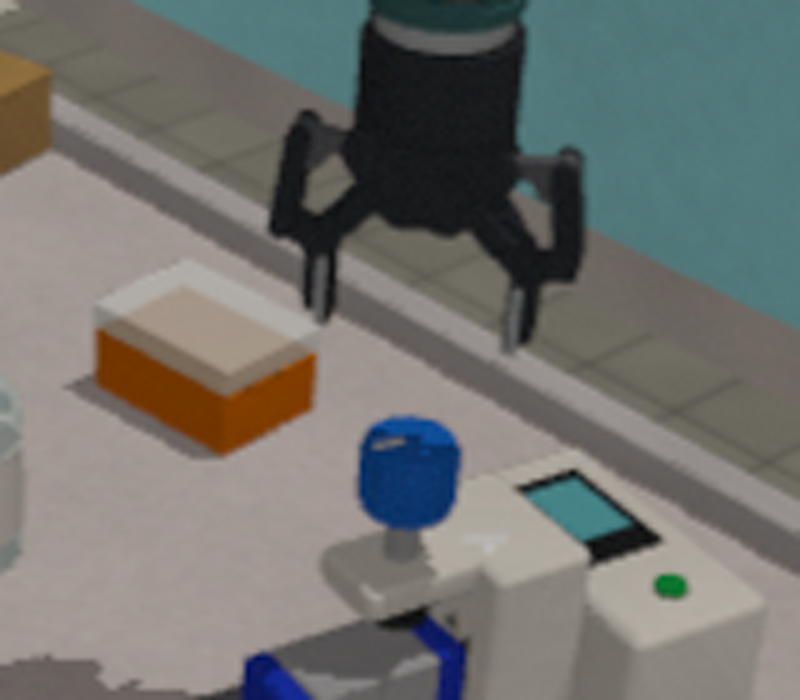

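The knob's top at (400,288) lies in the hand's plane at column 401, and its predicted place (399,294) agrees within 2 mm. Descending and gripping.

{"api": "carry_out", "payload": {
  "rows": [
    [[1,0,-0.1,-3,0],[1,0,0,-3,0],[1,0,0,-2,0],[1,0,0,-0.8,0],[1,0,0,0,0],[-1,0,0,0,0],[-1,0,0,0,0],[-1,0,0,0,0],[-1,0,0,0,0],[-1,0,0,0,0],[-1,0,0,0,0]]
  ],
  "force": 40
}}

```text
clock: 33.5
position: [0.6094, -0.1396, 0.1515]
ee_rot: [0.001, 0.471, 0.882, 0.0]
contact_force: [-0.7, 1.3, 7.1]
width: 0.0468
```

```bash
python3 s.py
```

```text
33.5 [ 0.6094 -0.1396  0.1515] yaw 2.161 w 0.0468 F [-0.67  1.31  7.13] M [ 0.172  0.241 -0.039] Mtool [0.104 0.277 0.039]
```

{"api": "carry_out", "payload": {
  "rows": [
    [[-1,0,0,-0.07,-0.12],[-1,0,0,-0.07,-0.12],[-1,0,0,-0.07,-0.12],[-1,0,0,-0.07,-0.12],[-1,0,0,-0.07,-0.12],[-1,0,0,-0.07,-0.12],[-1,0,0,0,0]]
  ]
}}

```text
clock: 34.2
position: [0.6091, -0.1386, 0.1472]
ee_rot: [-0.0, 0.752, 0.659, 0.001]
contact_force: [-2.0, 2.4, 6.5]
width: 0.0472
```

```bash
python3 s.py
python3 - <<'E'
from h import *
w=cams.get_image("wrist"); save(w,"w11.png");save(cams.get_image("side"),"s11.png",300,150,460,290,4)
E
```

```text
34.2 [ 0.6091 -0.1386  0.1472] yaw 1.439 w 0.0472 F [-1.98  2.45  6.49] M [ 0.414  0.242 -0.194] Mtool [0.294 0.379 0.196]
```

View pics/s11.png

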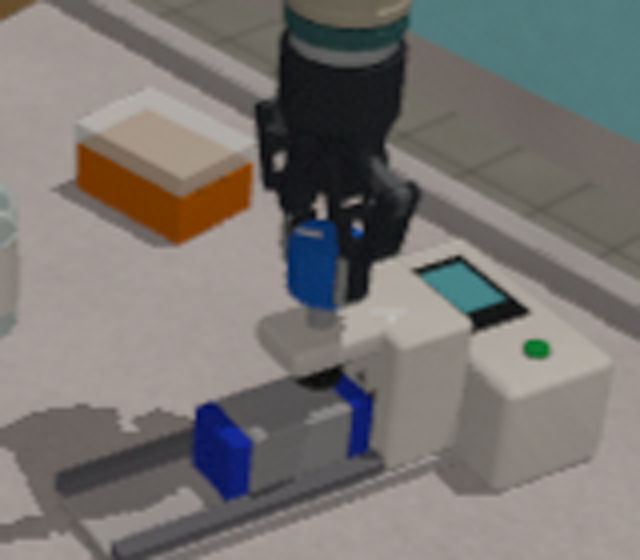

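View pics/w11.png

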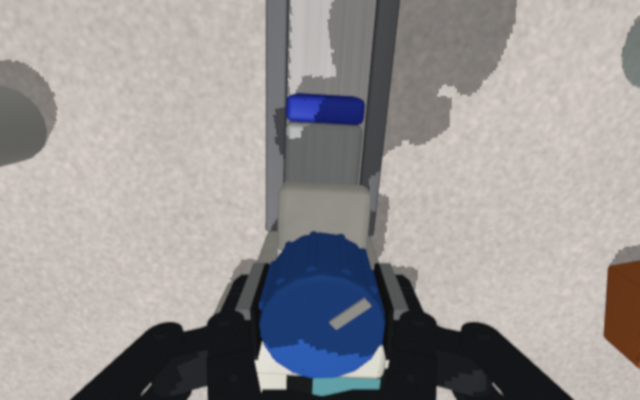

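The pointer at (350,314) keeps its direction in the hand's view, so the knob turns with the hand. Continuing.

{"api": "carry_out", "payload": {
  "rows": [
    [[-1,0,0,-0.072,-0.12],[-1,0,0,-0.072,-0.12],[-1,0,0,-0.072,-0.12],[-1,0,0,-0.072,-0.12],[-1,0,0,-0.072,-0.12],[-1,0,0,-0.072,-0.12],[-1,0,0,-0.072,-0.12],[-1,0,0,-0.072,-0.12],[-1,0,0,-0.072,-0.12],[-1,0,0,-0.072,-0.12],[-1,0,0,0,0]]
  ]
}}

```text
clock: 35.4
position: [0.6103, -0.1372, 0.14]
ee_rot: [-0.002, 0.993, 0.119, 0.002]
contact_force: [1.6, 7.5, 4.9]
width: 0.0468
```

```bash
python3 s.py
```

```text
35.4 [ 0.6103 -0.1372  0.14  ] yaw 0.238 w 0.0468 F [1.64 7.48 4.92] M [ 0.834  0.032 -0.181] Mtool [0.817 0.166 0.185]
```

{"api": "carry_out", "payload": {
  "rows": [
    [[-1,0,0,-0.072,-0.12],[-1,0,0,-0.072,-0.12],[-1,0,0,-0.072,-0.12],[-1,0,0,-0.072,-0.12],[-1,0,0,-0.072,-0.12],[-1,0,0,-0.072,-0.12],[-1,0,0,-0.072,-0.12],[-1,0,0,0,0]]
  ]
}}

```text
clock: 36.2
position: [0.6116, -0.1374, 0.135]
ee_rot: [-0.003, 0.955, -0.296, 0.003]
contact_force: [3.9, 6.2, 4.6]
width: 0.047
```

```bash
python3 s.py
```

```text
36.2 [ 0.6116 -0.1374  0.135 ] yaw -0.602 w 0.047 F [3.93 6.17 4.6 ] M [ 0.937 -0.353 -0.149] Mtool [ 0.971 -0.238  0.154]
```

{"api": "carry_out", "payload": {
  "rows": [
    [[-1,0,0,-0.072,-0.12],[-1,0,0,-0.072,-0.12],[-1,0,0,-0.072,-0.12],[-1,0,0,-0.072,-0.12],[-1,0,0,0,0]]
  ]
}}

```text
clock: 36.7
position: [0.6122, -0.138, 0.1322]
ee_rot: [-0.003, 0.857, -0.515, 0.003]
contact_force: [5.2, 5.3, 2.0]
width: 0.0472
```

```bash
python3 s.py
```

```text
36.7 [ 0.6122 -0.138   0.1322] yaw -1.082 w 0.0472 F [5.19 5.34 1.97] M [ 0.808 -0.543 -0.131] Mtool [ 0.859 -0.457  0.136]
```

{"api": "carry_out", "payload": {
  "rows": [
    [[-1,0,0,-0.06,-0.1],[-1,0,0,-0.06,-0.1],[-1,0,0,0,0]]
  ]
}}

```text
clock: 37.0
position: [0.6123, -0.1383, 0.131]
ee_rot: [-0.003, 0.802, -0.598, 0.003]
contact_force: [4.8, 5.0, 2.3]
width: 0.0471
```

```bash
python3 s.py
python3 - <<'E'
from h import *
w=cams.get_image("wrist"); save(w,"w12.png");save(cams.get_image("side"),"s12.png",300,150,460,290,4)
E
```

```text
37.0 [ 0.6123 -0.1383  0.131 ] yaw -1.281 w 0.0471 F [4.75 4.98 2.27] M [ 0.683 -0.599 -0.085] Mtool [ 0.769 -0.483  0.089]
```

View pics/s12.png

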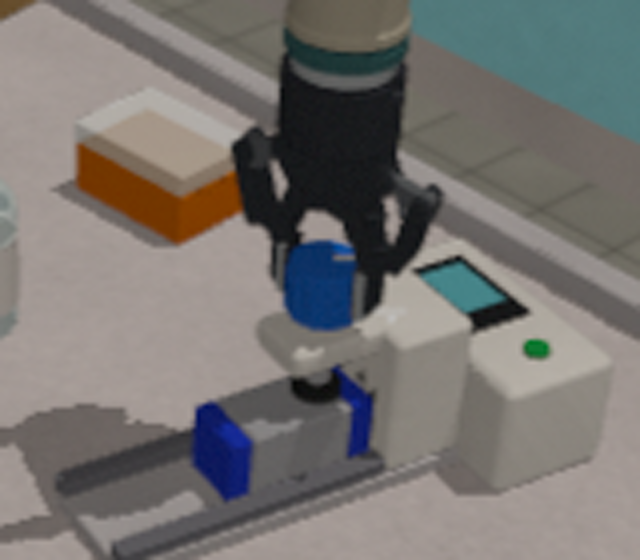

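View pics/w12.png

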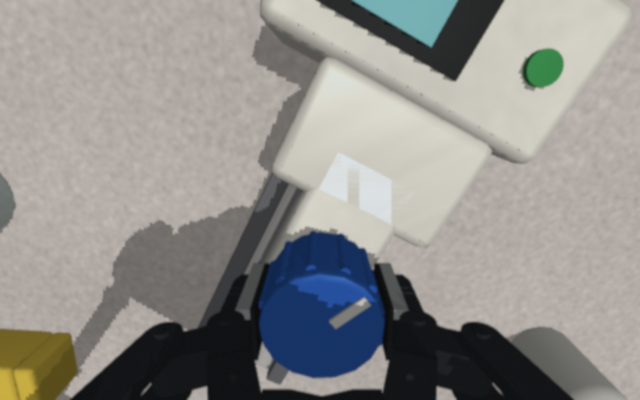

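The pad is on the jar and the knob is still following. Continuing to the stop, watching for the moment to rise.

{"api": "carry_out", "payload": {
  "rows": [
    [[-1,0,0,-0.06,-0.1],[-1,0,0,-0.06,-0.1],[-1,0,0,0,0]]
  ]
}}

```text
clock: 37.4
position: [0.6124, -0.1386, 0.1298]
ee_rot: [-0.003, 0.738, -0.675, 0.003]
contact_force: [4.6, 3.5, 3.2]
width: 0.0473
```

```bash
python3 s.py
```

```text
37.4 [ 0.6124 -0.1386  0.1298] yaw -1.481 w 0.0473 F [4.64 3.48 3.18] M [ 0.609 -0.592 -0.07 ] Mtool [ 0.644 -0.553  0.074]
```

{"api": "carry_out", "payload": {
  "rows": [
    [[-1,0,0,-0.06,-0.1],[-1,0,0,0,0]]
  ]
}}

```text
clock: 37.6
position: [0.6124, -0.1388, 0.1292]
ee_rot: [0.003, -0.703, 0.711, -0.003]
contact_force: [5.1, 2.2, 2.5]
width: 0.0473
```

```bash
python3 s.py
```

```text
37.6 [ 0.6124 -0.1388  0.1292] yaw -1.581 w 0.0473 F [5.14 2.18 2.53] M [ 0.55  -0.58  -0.106] Mtool [ 0.574 -0.555  0.11 ]
```

{"api": "carry_out", "payload": {
  "rows": [
    [[-1,0,0,-0.06,-0.1],[-1,0,0,0,0]]
  ]
}}

```text
clock: 37.8
position: [0.6124, -0.1389, 0.1286]
ee_rot: [0.003, -0.667, 0.745, -0.002]
contact_force: [4.7, 3.4, 2.5]
width: 0.0471
```

```bash
python3 s.py
```

```text
37.8 [ 0.6124 -0.1389  0.1286] yaw -1.681 w 0.0471 F [4.66 3.43 2.46] M [ 0.517 -0.575 -0.097] Mtool [ 0.515 -0.577  0.101]
```

{"api": "carry_out", "payload": {
  "rows": [
    [[-1,0,0,-0.03,-0.08],[-1,0,0,0,0]]
  ]
}}

```text
clock: 38.0
position: [0.6121, -0.139, 0.1283]
ee_rot: [0.003, -0.638, 0.77, -0.002]
contact_force: [4.7, 3.3, 3.2]
width: 0.0473
```

```bash
python3 s.py
```

```text
38.0 [ 0.6121 -0.139   0.1283] yaw -1.757 w 0.0473 F [4.71 3.26 3.2 ] M [ 0.561 -0.6    0.867] Mtool [ 0.485 -0.668 -0.863]
```

{"api": "carry_out", "payload": {
  "rows": [
    [[-1,0,0,0,-0.08],[-1,0,0,0,0]]
  ]
}}

```text
clock: 38.2
position: [0.6103, -0.1386, 0.1282]
ee_rot: [0.002, -0.607, 0.795, -0.001]
contact_force: [1.0, 2.9, 4.3]
width: 0.0471
```

```bash
python3 s.py
python3 - <<'E'
from h import *
w=cams.get_image("wrist"); save(w,"w13.png");save(cams.get_image("side"),"s13.png",300,150,460,290,4)
E
```

```text
38.2 [ 0.6103 -0.1386  0.1282] yaw -1.837 w 0.0471 F [0.96 2.88 4.28] M [ 0.558 -0.075  0.823] Mtool [-0.075 -0.561 -0.822]
```

View pics/s13.png

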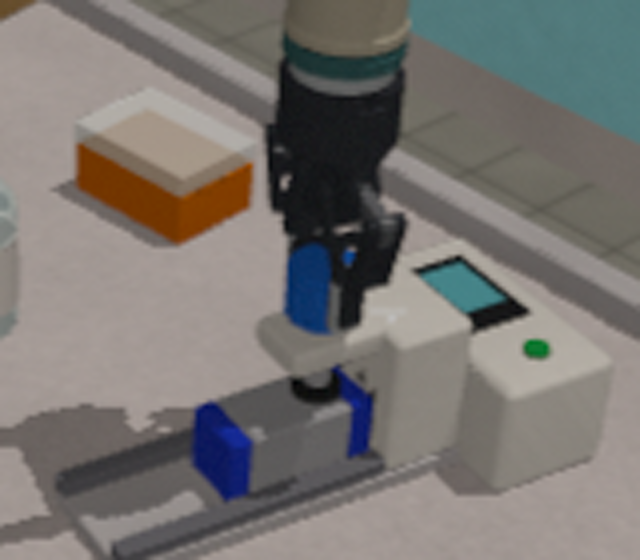

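View pics/w13.png

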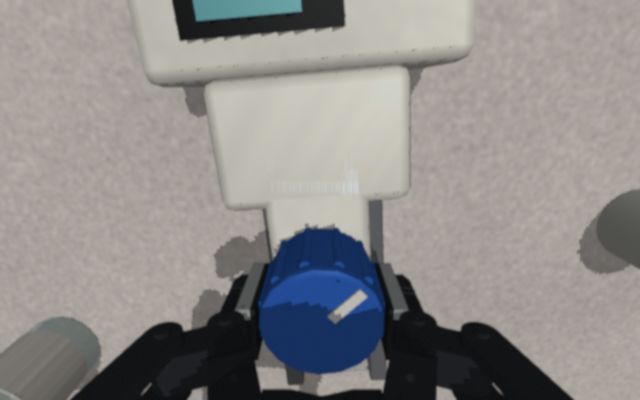

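The moment jumped to 0.86 N m and the last step slipped on the knob, so it is at its stop. I'll release, rise and check.

{"api": "carry_out", "payload": {
  "rows": [
    [[1,0,0,0,0],[1,0,0,0,0],[1,0,0,0,0],[1,0,0,0,0],[1,0,0,2,0],[1,0,0,4,0],[1,0,0,4,0],[1,0,0,4,0],[1,0,0,0,0]]
  ]
}}

```text
clock: 39.2
position: [0.6118, -0.1409, 0.2733]
ee_rot: [0.003, -0.606, 0.795, -0.005]
contact_force: [0.9, -0.3, -0.0]
width: 0.0856
```

{"api": "carry_out", "payload": {
  "rows": [
    [[1,-4,0.8,0,0.13],[1,-4,0.8,0,0.13],[1,-4,0.8,0,0.13],[1,-4,0.8,0,0.13],[1,-3,0.6,0,0.13],[1,0,0,0,0],[1,0,0,0,0]]
  ]
}}

```text
clock: 39.9
position: [0.4186, -0.1017, 0.2666]
ee_rot: [-0.0, 0.828, -0.561, 0.001]
contact_force: [-0.2, 0.3, -0.5]
width: 0.0853
```

```bash
python3 s.py
python3 - <<'E'
from h import *
p=cams.get_image("side"); save(p,"s14.png",180,140,460,350,2.8)
t=cams.get_image("top"); save(t,"t14.png",200,120,440,290,3.2)
for ang in (3.4,3.7,4): print(ang, ((proj(p,[.6095,-.1385,.188-.006*ang])-[180,140])*2.8).round(1))
E
```

```text
39.9 [ 0.4186 -0.1017  0.2666] yaw -1.191 w 0.0853 F [-0.21  0.35 -0.47] M [-0.01   0.015  0.005] Mtool [-0.017  0.004 -0.005]
3.4 [561.3 208.1]
3.7 [561.1 209.7]
4 [561.  211.4]
```

View pics/s14.png

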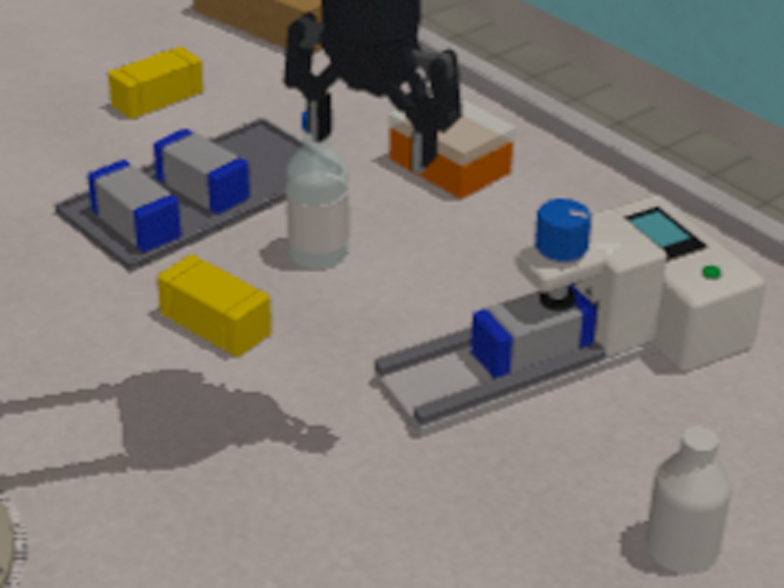

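View pics/t14.png

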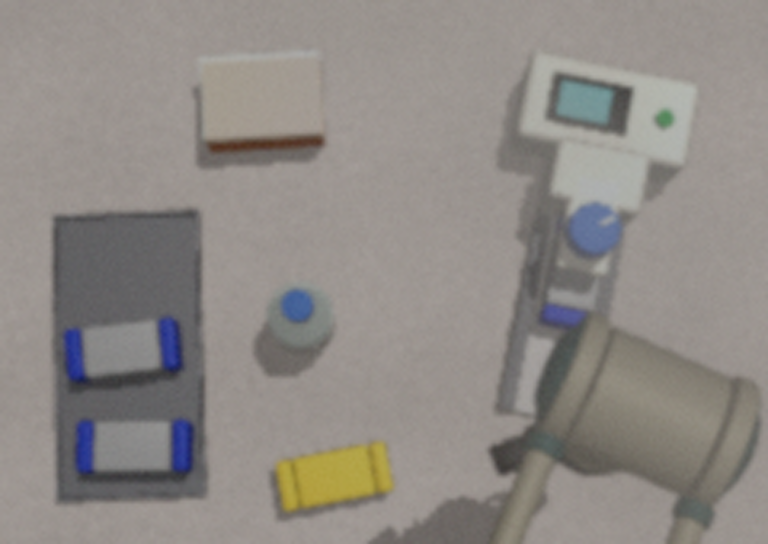

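The side view shows the pad pressed on the jar at (557,298), the knob just above the arm, and the two silent jars flat on the tray. The bottles and tip box are unmoved and the hand is free. The pointer turned about 225° (3.93 rad), which fits the lower stop. Handing in.

```bash
python3 -c "
from rig import manip; print(manip.sign_off())"
```

```text
the job is handed in; nothing more can be done
None
```

I found the rattling jar, pushed it home in the mill's channel and screwed the knob down to its stop, then let go and handed the job in. It took about 40 s of the 72 s; no verdict is reported at hand-in.

- **Finding the jar:** I shook all three. The jar farthest from the robot rattled: the moment shifted by about 0.04–0.075 N m from end to end, and two of its shakes also gave knock spikes of 0.23–0.47. The other two showed only noise (+0.017 and −0.014). My first few single readings on the nearest jar looked like a rattle (about 0.05 N m), but averaging showed it was noise.
- **Placing the jar:** I laid it in the channel and pushed it until the force rose to 8 N with no further travel. The near end face then measured 88–94 mm from the mouth, against the expected 90 mm.
- **Screwing the knob:** One clockwise stroke of about 3.9 rad brought it to the stop. The moment then jumped to 0.86 N m and the grip began to slip. The pointer mark turned about 225° (3.93 rad), which agrees.
- **Last pictures:** The pad is down on the jar, the two silent jars lie flat on the tray, and the bottles and tip box look unmoved. The gripper is open and clear. I could not measure the pad's force on the jar directly.

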